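# Tip two desiccator plates out of their pockets and fan them on the draining rack

### The job

Fan the two porcelain plates out on the sloping draining rack as an overlapping row: first lean the plain plate flat on the slope at the rack's end nearer the robot, then the plate with holes at the far end, lying partly over the face of the plain one, and let go of both. Each lies sunk in the pocket of a storage block, which is deep on one side: pressed down there, the plate tips up at its opposite edge and can be gripped. Do not drop a plate on the worktop, and leave the other things where they stand.

Things in the scene. Friction and masses are not known exactly. Their poses are not given: they have to be found in the camera images.
- block_a: Fixed grey storage block, 120 x 120 x 55 mm high, with one pocket. Origin: centre of its underside; x (to the robot's left, give or take its yaw) points to the pocket's deep side. The pocket is centred, 104 mm long and wide, its shallow half round. A shelf at z = 44 mm, on which a plate lies flat 2 mm below the rim, reaches from the shallow side to x = +10 mm.
- block_a_pocket (a point): Centre of block_a's shelf, z = 44 mm; axes as the block's. From x = +10 mm to the wall at +52 mm the pocket is a relief 40 mm deeper, of full pocket width. Pressing the plate down there (at about x = +38 mm, until some 25 mm down) tips it over the shelf's edge; it slides into the relief.
- block_b: The other storage block, of the same shape and axes as block_a. A plate pressed into the relief stays tilted by itself, at 48 to 58 degrees once the presser is gone: low edge in the relief, opposite edge raised to about x = -20 mm and 80 to 95 mm above the worktop, its underside then free above the shelf.
- block_b_pocket (a point): Centre of block_b's shelf, z = 44 mm; the pocket is as block_a's.
- drain_rack: Fixed steel draining rack, 110 (x) x 174 (y) x about 63 mm high. Origin: centre of its underside; x (to the robot's left, give or take its yaw) points to its low side, y to its end nearer the robot. A plate leans on two slats along y (14 and 60 mm up the slope), in a plane that slopes at 48 degrees. The top 34 mm of a leaning plate stands free above the upper slat.
- ledge_mid (a point): Middle of the line where the rack's slope and its ledge meet, at x = 25 mm, z = 18 mm of the rack. A plate's low edge stands on the ledge, which is at right angles to the slope, 34 mm deep, with a 7 mm lip. End cheeks (inner faces at y = +-81 mm) stand 38 mm off the slope and reach 67 mm up it.
- plain_plate_center (a point): Centre (half-way through the thickness) of the plain white porcelain plate: a disc 100 mm across and 9 mm thick, about 0.15 kg, with no holes; it starts flat in the pocket of one of the two blocks. z is the disc's axis.
- holed_plate_center (a point): Centre (half-way through the thickness) of the white porcelain plate with nine dark round holes, 13 mm wide (one in the middle, eight around): otherwise the same disc, 100 x 9 mm, about 0.15 kg; it starts flat in the other block. z is the disc's axis.
- bottle_center (a point): Bystander: white reagent bottle, 60 mm across, 140 mm high, loose; point 70 mm up its axis.
- timer_center (a point): Bystander: kitchen-type timer, 66 mm across, 49 mm high, loose; point 25 mm up its axis.
- slides_center (a point): Bystander: blue slide box, 30 x 78 x 26 mm, loose, lying before the analyser; its centre.
- tape_center (a point): Bystander: roll of tape lying flat, 84 mm across, 19 mm high, loose; its centre.

How it is judged:
By the outcome, as a careful person would: the job done as asked, in the order asked, and still so for the second after the job is handed in, with the robot touching nothing.
It also fails if it takes over 67 s, if anything falls off the work surface, if the arm or the gripper's body presses on something with over 40 N, if the wrist force passes 120 N, or if a joint passes its speed limit or range.

### The arm

A 7-joint arm with a two-finger parallel gripper is mounted at the origin on a cart in front of the work surface, level with it; the furniture and walls round the work are solid. World frame = base frame: x ahead of the robot, y to its left, z up, the work surface at z = 0. Lengths are in m, angles in degrees, forces in N, time in s.
With the tool pointing down it reaches from about 0.425 to 0.875 m from the base axis. Payload 4.7 kg.
Tool frame: the origin (TCP) lies between the finger pads; the fingertips stand 8 mm ahead of it and the grasp point (between the pads) lies 11 mm behind it; x points along the fingers, z is the direction in which the jaws open and shut, and the axes are right-handed (so a half turn about x gives the same grasp; the last joint's range is limited). The gripper opens to 87 mm and grips with 3 to 60 N. Pads are 19 mm wide; open, the fingers measure 117 mm over their backs; the gripper's body (75 mm by 190 mm) begins 51 mm behind the grasp point.
Start: joints at [70.995, 18.392, -4.016, 83.108, 1.295, 78.541, -3.26], TCP at [0.22, -0.612, 0.231] pointing down, gripper open.
Joint ranges: [-163.93, 163.93], [-17.29, 119.83], [-79.2, 71.16], [3.27, 140.29], [-89.18, 269.18], [5.43, 117.66], [-154.24, 154.24]. Speed limits (degrees/s): [147.25, 147.25, 180, 180, 180, 180, 180].

### API

Orientations are given as [roll, pitch, yaw] about the fixed x, y, z axes, in that order (R = Rz(yaw) Ry(pitch) Rx(roll)).
In Python, from cell import telemetry, vision, sign_off gives the robot as it stands. The module is installed in compiled form; this text tells all that it offers.
- The arm moves only by the tool drive_tool, never from a script. Its arguments are lists of equal length, an entry for each row: "offset": the shift along the tool's x, y, z in m, a list of three; "angular": the turn, a rotation vector about the tool's x, y, z in rad, a list of three. A call has 1 to 10 rows; each row is the pose to reach, as a shift and turn from the pose measured when the call began, along the tool's axes at that moment; what a row does not reach only later rows make up. A row lasts 1/8 s, in which the tool goes at most 62.5 mm and 10.7 degrees, less where a joint would pass 70% of its speed; a pose out of reach is approached as far as the arm can. A call with a gripper value outside its range is refused whole. "fingers" is the closure, from -1 (fully open) to 1 (shut), set as the call begins (left out, the last holds). The fingers move at their own pace and stop on an object; "squeeze" is the grip in N (left out, the last holds). Time passes only in rows, so rows that repeat a pose let the fingers close. It gives the time, the measured TCP pose, the force and the opening at its end, in the units of the state.
- telemetry.get_obs(): the state, without advancing time (a new reading comes with each control period).
- vision.read_camera(name): name is "scene" or "top" or "wrist"; returns a dict with "pixels" (384x512x3 uint8, red, green, blue), "intrinsics" (3x3 intrinsics, pixels), "world_from_camera" (4x4, takes a point from camera to world coordinates); the wrist camera has in their place "T_tool_cam" (4x4, takes a point from camera to tool coordinates, whose origin is the TCP and whose axes are the tool frame's). Camera axes: x right, y up, looking along -z (the intrinsics and any distortion apply to the point x, -y, -z); pixel columns grow to the right and rows downward; lengths in m; the calibration is good to about 2 mm. A picture is of the moment at which its call begins: read the wrist's pose just before it. There is no depth.
- sign_off(): hands the job in, once; it reports no verdict.
The state is a dict: "time_s": time; "qpos": joint angles; "joint_velocities": joint speeds; "effort": joint torques, N m; "tool_pos": TCP position; "tool_rot": TCP orientation; "force": force on the tool from outside, world axes, zero at the start; "wrist_torque": the same for the moment, N m; "grip_width": finger opening in m.
Only numpy, scipy, OpenCV 4.12 (cv2) and the standard library are available. Lean on these libraries where they do the work, as an engineer would, in place of code of your own. Each camera call takes 0.05 s, during which the arm holds its last target.

## Working session

There is one attempt and no reset: what is moved stays moved. The work goes in short steps, Python scripts to look and compute and a tool call to move; the robot and the scene stay as the last step left them, time stands still between calls to the robot, and variables do not carry over. Pictures are saved under pics/ and viewed, and the job is handed in when it is done.

Besides the shell and the picture viewer there is one more tool, called after "Emit:" as name(argument=value, ...) on one line, values as JSON. drive_tool: Moves the arm, as the interface text tells. Its arguments: {"type":"object","properties":{"offset":{"type":"array"},"angular":{"type":"array"},"fingers":{"type":"number"},"squeeze":{"type":"number"}},"required":["offset","angular"]}

```bash
mkdir -p pics; ls; python3 - <<'E'
from cell import telemetry, vision
import cv2,numpy as np,json
np.set_printoptions(precision=4,suppress=True)
o=telemetry.get_obs(); print(o)
for n in ["scene","top"]:
    c=vision.read_camera(n)
    cv2.imwrite(f"pics/{n}0.png",c["pixels"][:,:,::-1])
    print({k:(v if k!="pixels" else 0) for k,v in c.items()})
    np.savez(f"{n}0.npz",**{k:v for k,v in c.items()})
E
```

```text
pics
{'time_s': 0.0, 'qpos': array([70.9949, 18.4386, -4.0153, 83.1739,  1.2956, 78.5413, -3.2601]), 'joint_velocities': array([-0.0881, -0.0037, -0.0185,  0.0649, -0.0944, -0.0036, -0.0794]), 'effort': array([ -0.0002, -49.1285,  -0.4042, -31.2531,  -0.0641,   0.0438,
         0.0002]), 'tool_pos': array([ 0.2201, -0.611 ,  0.2295]), 'tool_rot': array([-176.6073,   89.8913,  113.2074]), 'force': array([ 0.8215, -0.2834, -0.7027]), 'wrist_torque': array([-0.011 , -0.0459, -0.0437]), 'grip_width': 0.08728675678115998}
{'pixels': 0, 'intrinsics': array([[433.8633,   0.    , 249.6121],
       [  0.    , 433.8633, 188.5141],
       [  0.    ,   0.    ,   1.    ]]), 'world_from_camera': array([[-0.7621,  0.3319, -0.5559, -0.2259],
       [-0.6473, -0.4069,  0.6446,  0.708 ],
       [-0.0122,  0.8511,  0.5249,  0.798 ],
       [ 0.    ,  0.    ,  0.    ,  1.    ]])}
{'pixels': 0, 'intrinsics': array([[367.2707,   0.    , 258.7142],
       [  0.    , 367.2707, 191.4793],
       [  0.    ,   0.    ,   1.    ]]), 'world_from_camera': array([[ 0.0023,  0.9797, -0.2005,  0.2958],
       [-1.    ,  0.0026,  0.0015, -0.1916],
       [ 0.002 ,  0.2005,  0.9797,  1.235 ],
       [ 0.    ,  0.    ,  0.    ,  1.    ]])}
```

View pics/scene0.png

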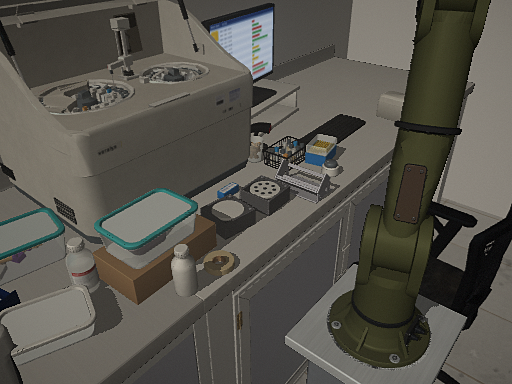

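View pics/top0.png

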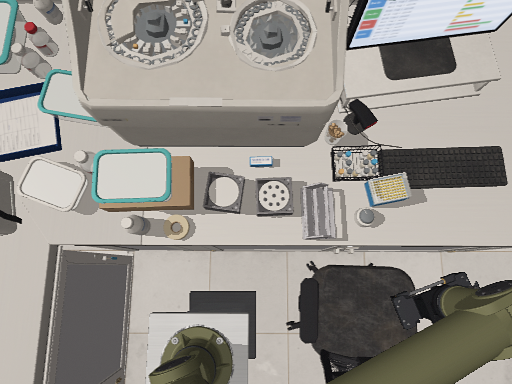

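```bash
cat > h.py <<'E'
import numpy as np,cv2
from scipy.spatial.transform import Rotation as R
np.set_printoptions(precision=4,suppress=True)
def ray(K,T,uv):
    uv=np.atleast_2d(np.asarray(uv,float))
    d=np.c_[(uv[:,0]-K[0,2])/K[0,0],-(uv[:,1]-K[1,2])/K[1,1],-np.ones(len(uv))]
    return T[:3,3],d@T[:3,:3].T
def onz(K,T,uv,z):
    o,d=ray(K,T,uv); return o+d*((z-o[2])/d[:,2])[:,None]
def proj(K,T,P):
    P=np.atleast_2d(P); c=(P-T[:3,3])@T[:3,:3]
    return np.c_[K[0,0]*c[:,0]/-c[:,2]+K[0,2],-K[1,1]*c[:,1]/-c[:,2]+K[1,2]]
def toolT(o):
    T=np.eye(4); T[:3,:3]=R.from_euler('xyz',o['tool_rot'],degrees=True).as_matrix(); T[:3,3]=o['tool_pos']; return T
E
python3 - <<'E'
from h import *
for n,(a,b,c,d),s in [("top",(190,140,390,250),4),("scene",(170,120,370,310),4)]:
    im=cv2.imread(f"pics/{n}0.png")[b:d,a:c]
    im=cv2.resize(im,None,fx=s,fy=s,interpolation=cv2.INTER_CUBIC)
    im=np.clip(im.astype(float)*1.3,0,255).astype(np.uint8)
    cv2.imwrite(f"pics/{n}0z.png",im[:600])
t=np.load("top0.npz"); K,T=t["intrinsics"],t["world_from_camera"]
for nm,uv,z in [("plain",(223,191),.053),("holed",(274,196),.053),("rack",(322,211),.03),("timer",(366,216),.05),("bottle",(130,224),.1),("tape",(177,227),.019),("slides",(261,161),.026)]:
    print(nm,onz(K,T,uv,z))
E
```

```text
plain [[ 0.5391 -0.0761  0.053 ]]
holed [[ 0.5228 -0.2435  0.053 ]]
rack [[ 0.477  -0.4033  0.03  ]]
timer [[ 0.458  -0.5424  0.05  ]]
bottle [[0.4243 0.2049 0.1   ]]
tape [[0.4239 0.0769 0.019 ]]
slides [[ 0.6497 -0.201   0.026 ]]
```

View pics/top0z.png

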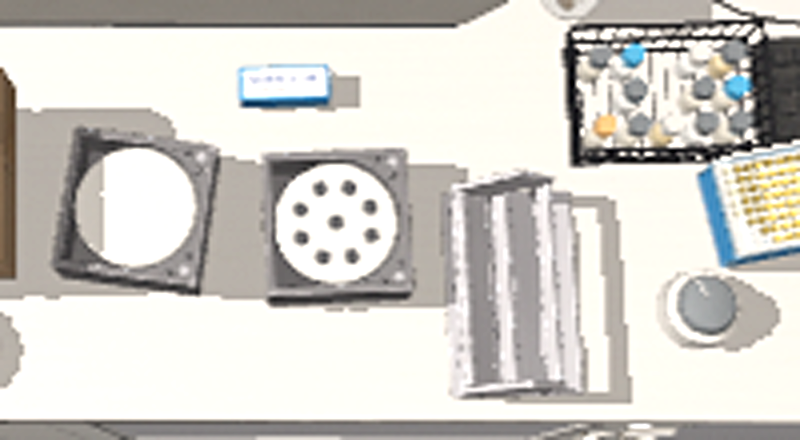

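View pics/scene0z.png

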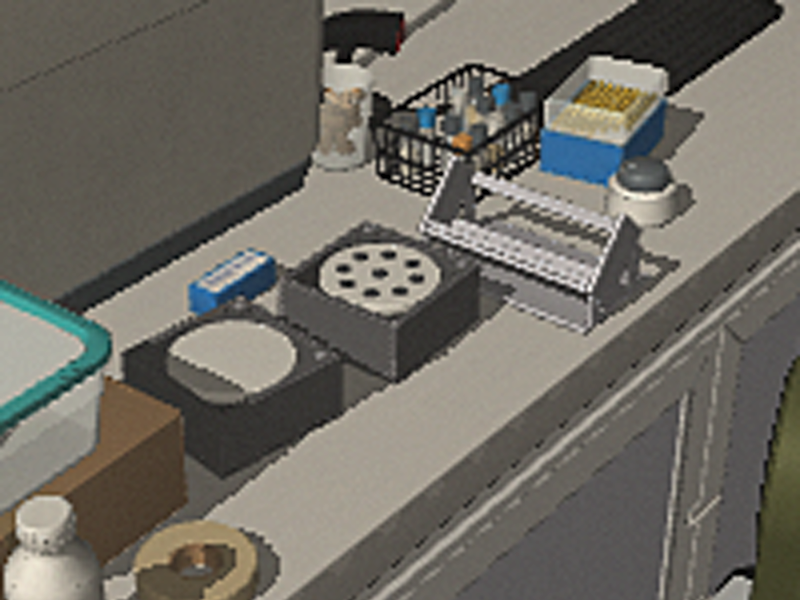

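```bash
python3 - <<'E'
from h import *
t=np.load("top0.npz"); K,T,im=t["intrinsics"],t["world_from_camera"],t["pixels"]
g=cv2.cvtColor(im,cv2.COLOR_RGB2GRAY)
print(g[185:200,196:256:2])
from cell import telemetry,vision
o=telemetry.get_obs(); print(toolT(o))
c=vision.read_camera("wrist"); print(c["T_tool_cam"],c["intrinsics"])
cv2.imwrite("pics/wrist0.png",c["pixels"][:,:,::-1])
E
```

```text
[[137 137 137 137 138 105  68 122 153 151 202 207 207 206 206 206 205 206
  206 206 211 104 120 120 109 138 139 137 139 139]
 [138 137 138 137 139 115  54 147 152 151 202 207 206 206 206 206 207 206
  206 206 209 131 120  97 132 138 137 139 138 139]
 [138 138 138 137 138  97  53 151 152 150 201 207 207 206 206 206 206 206
  206 206 208 131 121  89 133 138 139 138 138 138]
 [137 139 139 137 139  91  43 154 151 149 211 207 206 206 206 206 206 206
  206 206 207 158 116  69 134 139 138 138 138 139]
 [139 137 139 138 141  81  45 155 152 150 201 206 207 206 206 207 206 206
  206 206 207 172 116  66 133 137 137 137 137 138]
 [139 138 137 138 141  81  68 153 152 151 201 207 206 206 206 206 206 206
  206 206 207 174 114  69 138 138 139 138 138 139]
 [138 138 138 137 142  82  94 154 151 150 202 206 206 206 206 206 206 206
  206 206 206 196 114  69 138 138 138 138 138 140]
 [138 138 138 138 142  88  70 154 152 151 202 206 207 206 206 206 206 206
  206 206 207 193 112  65 136 138 138 138 139 138]
 [138 138 138 138 115  83  64 153 152 150 202 207 206 206 206 206 206 206
  205 206 207 170 119  57 
[... 448 characters left out ...]
7 207 207 206 206 207 207
  207 207 212 109 125 115 139 138 137 137 137 138]
 [139 138 137 139  96  58  51 149 152 150 202 207 207 207 206 206 207 206
  206 207 216 112 121 115 139 138 138 138 138 139]
 [138 138 138 140  86  60  52 110 154 151 202 207 207 207 207 206 207 206
  207 208 150 117 111 132 138 139 138 138 138 139]]
[[-0.0007  0.9408  0.339   0.2201]
 [ 0.0016  0.339  -0.9408 -0.6111]
 [-1.     -0.0001 -0.0017  0.2296]
 [ 0.      0.      0.      1.    ]]
[[-0.0004  0.2837 -0.9589 -0.1548]
 [ 0.0004  0.9589  0.2837  0.0783]
 [ 1.     -0.0003 -0.0005  0.0001]
 [ 0.      0.      0.      1.    ]] [[271.9277   0.     256.3786]
 [  0.     271.9277 189.9853]
 [  0.       0.       1.    ]]
```

View pics/wrist0.png

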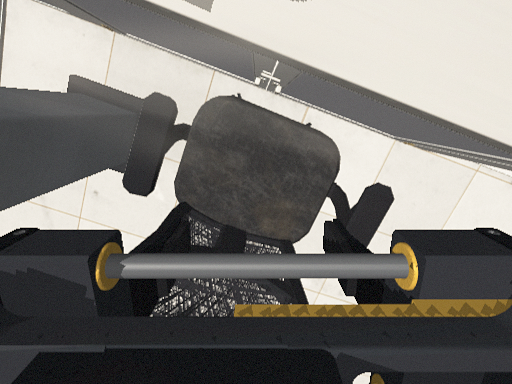

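```bash
cat >> h.py <<'E'
def tri(a,uva,b,uvb):
    o1,d1=ray(a["intrinsics"],a["world_from_camera"],uva);o2,d2=ray(b["intrinsics"],b["world_from_camera"],uvb)
    d1,d2=d1[0],d2[0]
    s=np.linalg.lstsq(np.c_[d1,-d2],o2-o1,rcond=None)[0]
    p,q=o1+s[0]*d1,o2+s[1]*d2
    return (p+q)/2,np.linalg.norm(p-q)
E
python3 - <<'E'
from h import *
t=np.load("top0.npz");s=np.load("scene0.npz")
print("container corner",tri(t,(169,199),s,(196,208)))
im=t["pixels"];K,T=t["intrinsics"],t["world_from_camera"]
g=cv2.cvtColor(im,cv2.COLOR_RGB2GRAY)
# plate ellipses
m=(g>175).astype(np.uint8)
n,l,st,c=cv2.connectedComponentsWithStats(m)
for nm,uv in (("plain",(224,191)),("holed",(270,200))):
    k=l[uv[1],uv[0]]; mm=(l==k).astype(np.uint8)
    cs,_=cv2.findContours(mm,cv2.RETR_EXTERNAL,cv2.CHAIN_APPROX_NONE)
    cc=max(cs,key=cv2.contourArea); e=cv2.fitEllipse(cc); print(nm,st[k],e,onz(K,T,e[0],.053))
# block outer quads: dark mask
for nm,(a,b,c_,d) in (("A",(200,165,250,218)),("B",(252,172,298,222))):
    sub=g[b:d,a:c_]; mm=(sub<127).astype(np.uint8)
    cs,_=cv2.findContours(mm,cv2.RETR_EXTERNAL,cv2.CHAIN_APPROX_NONE); cc=max(cs,key=cv2.contourArea)
    r=cv2.minAreaRect(cc+np.array([a,b])); print(nm,r,cv2.boxPoints(r)); print(onz(K,T,cv2.boxPoints(r),.055))
E
```

```text
container corner (array([0.498 , 0.0788, 0.1529]), np.float64(0.010657263287343684))
plain [215 177  24  30 559] ((225.55853271484375, 191.303466796875), (23.088783264160156, 29.970558166503906), 1.5584979057312012) [[ 0.5381 -0.0845  0.053 ]]
holed [259 181  30  30 563] ((273.330078125, 195.36398315429688), (28.496078491210938, 29.21872329711914), 99.84365844726562) [[ 0.5249 -0.2414  0.053 ]]
A ((223.45513916015625, 192.29623413085938), (38.61982345581055, 38.73966598510742), 8.615649223327637) [[201.4614 208.5548]
 [207.2648 170.2522]
 [245.4489 176.0377]
 [239.6454 214.3402]]
[[ 0.4803 -0.0076  0.055 ]
 [ 0.6088 -0.0225  0.055 ]
 [ 0.5894 -0.1494  0.055 ]
 [ 0.4617 -0.1318  0.055 ]]
B ((273.76416015625, 196.5754852294922), (38.137882232666016, 37.529762268066406), 87.51044464111328) [[254.1887 178.3396]
 [291.683  176.7094]
 [293.3396 214.8113]
 [255.8453 216.4415]]
[[ 0.5817 -0.1784  0.055 ]
 [ 0.5875 -0.3023  0.055 ]
 [ 0.4606 -0.3057  0.055 ]
 [ 0.4549 -0.1843  0.055 ]]
```

```bash
cat >> h.py <<'E'
def axes(x,z):
    x=np.array(x,float);x/=np.linalg.norm(x);z=np.array(z,float);z-=x*(z@x);z/=np.linalg.norm(z)
    return np.c_[x,np.cross(z,x),z]
def plan(p,Rt,o=None):
    from cell import telemetry
    o=o or telemetry.get_obs(); T=toolT(o)
    off=T[:3,:3].T@(np.array(p)-T[:3,3]); rv=R.from_matrix(T[:3,:3].T@Rt).as_rotvec()
    print("off",np.round(off,4),"rot",np.round(rv,3),"dist rows",np.linalg.norm(off)/.0625,np.degrees(np.linalg.norm(rv))/10.7)
    return off,rv
E
python3 - <<'E'
from h import *
plan([.48,-.48,.30],axes([0,0,-1],[1,0,0]))
E
```

```text
off [-0.0702  0.2889 -0.0354] rot [-1.225 -0.001 -0.001] dist rows 4.791021899286897 6.5592953227024156
```

Emit:
drive_tool(offset=[[-0.07,0.289,-0.035],[-0.07,0.289,-0.035],[-0.07,0.289,-0.035],[-0.07,0.289,-0.035],[-0.07,0.289,-0.035],[-0.07,0.289,-0.035],[-0.07,0.289,-0.035],[-0.07,0.289,-0.035]], angular=[[-1.225,0,0],[-1.225,0,0],[-1.225,0,0],[-1.225,0,0],[-1.225,0,0],[-1.225,0,0],[-1.225,0,0],[-1.225,0,0]], fingers=1, squeeze=20)

```text
time_s: 1.15
tool_pos: [0.4801, -0.4803, 0.2992]
tool_rot: [118.4, 89.9, 118.3]
force: [-0.0, 0.5, -0.2]
grip_width: 0.0152
```

```bash
cat >> h.py <<'E'
def snap(tag):
    from cell import telemetry,vision
    o=telemetry.get_obs(); c=vision.read_camera("wrist")
    W=toolT(o)@c["T_tool_cam"]
    np.savez(tag+".npz",pixels=c["pixels"],intrinsics=c["intrinsics"],world_from_camera=W)
    cv2.imwrite(f"pics/{tag}.png",c["pixels"][:,:,::-1])
    print(o["time_s"],o["tool_pos"],o["qpos"],o["grip_width"])
E
python3 - <<'E'
from h import *
snap("w1"); plan([.50,-.26,.30],axes([0,0,-1],[1,0,0]))
E
```

```text
1.15 [ 0.4801 -0.4803  0.2992] [ 57.5583  22.3174 -20.8847  71.3766   7.7324  87.7848  37.7427] 0.01516761289909681
off [-0.0003  0.2204  0.0195] rot [-0.002 -0.001 -0.002] dist rows 3.540815642154692 0.016558138497255043
```

View pics/w1.png

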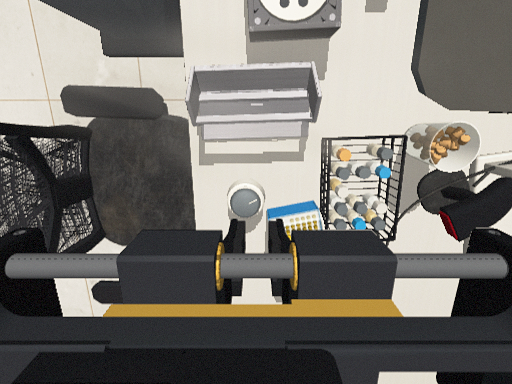

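Emit:
drive_tool(offset=[[0,0.22,0.02],[0,0.22,0.02],[0,0.22,0.02],[0,0.22,0.02],[0,0.22,0.02]], angular=[[0,0,0],[0,0,0],[0,0,0],[0,0,0],[0,0,0]])

```text
time_s: 1.82
tool_pos: [0.5014, -0.2567, 0.3005]
tool_rot: [88.7, 89.9, 88.8]
force: [0.6, 0.0, -0.4]
grip_width: 0.0003
```

```bash
python3 - <<'E'
from h import *
snap("w2")
im=cv2.imread("pics/w1.png")[40:180,170:340]; cv2.imwrite("pics/w1z.png",cv2.resize(im,None,fx=4,fy=4,interpolation=cv2.INTER_CUBIC))
E
```

```text
1.825 [ 0.5014 -0.2567  0.3005] [ 49.2982   7.9977 -27.5903  88.6067   3.6216  84.3408  21.6872] 0.0003462555221626355
```

View pics/w2.png

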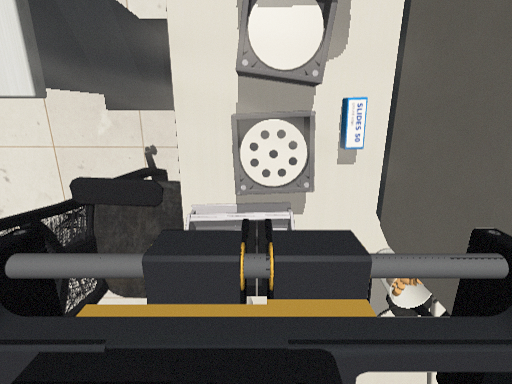

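View pics/w1z.png

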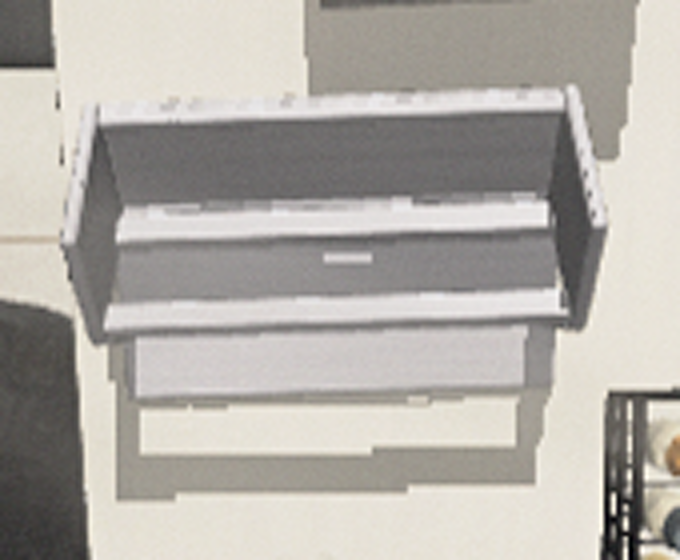

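```bash
python3 - <<'E'
from h import *
w=np.load("w1.npz");K,T=w["intrinsics"],w["world_from_camera"]
z2=lambda p:(p[0]/4+170-.375,p[1]/4+40-.375)
ap=onz(K,T,[z2((65,243)),z2((605,228))],.093)
print(ap,np.linalg.norm(ap[0]-ap[1]))
d=ap[0]-ap[1]; yax=d[:2]/np.linalg.norm(d[:2]); yaw=np.degrees(np.arctan2(yax[1],yax[0]))
# rack y axis -> world -x ; x axis = y rotated -90
xax=np.array([yax[1],-yax[0]])
c=ap[:,:2].mean(0)-xax*.0084
print("yax",yax,"xax",xax,"center",c)
np.savez("rack.npz",c=c,xax=xax,yax=yax)
def rk(x,y,z): return np.r_[c+xax*x+yax*y,z]
pts={}
s,cs=np.sin(np.radians(48)),np.cos(np.radians(48))
def sl(u,y,n=0): return rk(.025-u*cs+n*s,y,.018+u*s+n*cs)
for nm in ("w1","top0","scene0","w2"):
    f=np.load(nm+".npz");im=f["pixels"][:,:,::-1].copy()
    S=4; 
    P=[(sl(.014,y) ,(0,0,255)) for y in(-.081,.081)]+[(sl(.06,y),(0,255,0)) for y in(-.081,.081)]+[(sl(0,y),(255,0,0)) for y in(-.081,.081)]+[(sl(.007,y,.034),(0,255,255)) for y in(-.081,.081)]+[(sl(.067,y,.038),(255,0,255)) for y in(-.081,.081)]+[(sl(.067,y,0),(255,128,0)) for y in(-.081,.081)]
    uv=np.array([proj(f["intrinsics"],f["world_from_camera"],p)[0] for p,_ in P])
    lo=(uv.min(0)-15).astype(int).clip(0); hi=(uv.max(0)+15).astype(int)
    S=600//max(hi-lo)
    big=cv2.resize(im[lo[1]:hi[1],lo[0]:hi[0]],None,fx=S,fy=S,interpolation=cv2.INTER_CUBIC)
    for i in range(0,len(P),2):
        a=((uv[i]-lo+.5)*S).astype(int);b=((uv[i+1]-lo+.5)*S).astype(int)
        cv2.line(big,tuple(map(int,a)),tuple(map(int,b)),P[i][1],1)
    cv2.imwrite(f"pics/rk_{nm}.png",big)
E
```

```text
[[ 0.3914 -0.3909  0.093 ]
 [ 0.5615 -0.3865  0.093 ]] 0.17015000590901147
yax [-0.9997 -0.0257] xax [-0.0257  0.9997] center [ 0.4766 -0.3971]
```

View pics/rk_w1.png

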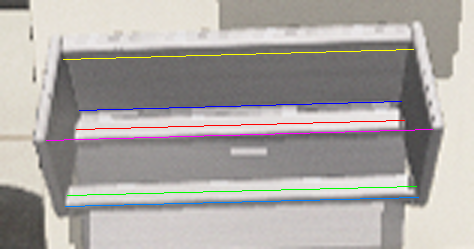

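View pics/rk_scene0.png

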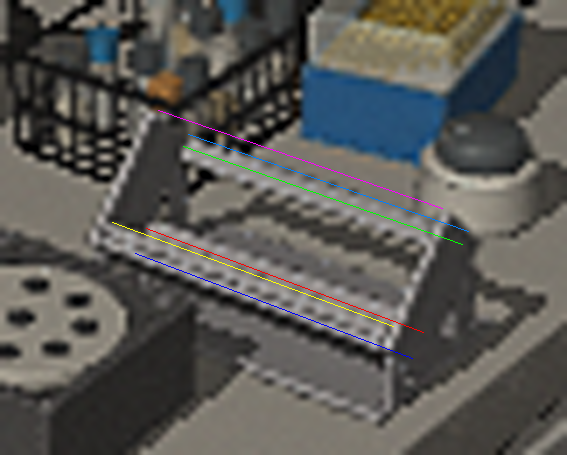

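View pics/rk_top0.png

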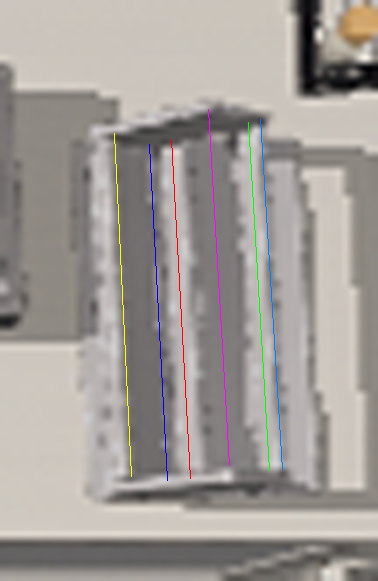

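```bash
python3 - <<'E'
from h import *
w=np.load("w2.npz");K,T,im=w["intrinsics"],w["world_from_camera"],w["pixels"]
g=cv2.cvtColor(im,cv2.COLOR_RGB2GRAY)
cv2.imwrite("pics/w2z.png",cv2.resize(im[0:210,220:340,::-1],None,fx=2.8,fy=2.8,interpolation=cv2.INTER_CUBIC))
m=(g>185).astype(np.uint8)
n,l,st,c=cv2.connectedComponentsWithStats(m)
for nm,uv in (("plain",(285,30)),("holed",(270,135))):
    k=l[uv[1],uv[0]]; mm=(l==k).astype(np.uint8)
    cs,_=cv2.findContours(mm,cv2.RETR_EXTERNAL,cv2.CHAIN_APPROX_NONE)
    cc=max(cs,key=cv2.contourArea); cc=cc[cc[:,0,1]>1]
    e=cv2.fitEllipse(cc); P=onz(K,T,cc.reshape(-1,2),.053)
    A=np.c_[2*P[:,:2],np.ones(len(P))]; s=np.linalg.lstsq(A,(P[:,:2]**2).sum(1),rcond=None)[0]
    print(nm,st[k],e,"circle",s[:2],np.sqrt(s[2]+s[0]**2+s[1]**2))
print(g[60:92:2,232:326:3]); print(g[105:200:5,228:322:3])
E
```

```text
plain [ 248    4   76   66 4032] ((285.1781311035156, 33.562191009521484), (67.21192932128906, 78.43462371826172), 84.61040496826172) circle [ 0.5394 -0.0826] 0.04499154911034791
holed [ 240  119   67   67 2985] ((273.0956726074219, 152.0819091796875), (65.43968200683594, 66.49116516113281), 38.965301513671875) circle [ 0.5265 -0.2406] 0.04894645958211181
[[222 220 138 130 201 146 136 135 136 106 230 238 238 238 237 238 236 236
  234 235 236 237 235 235 235 221 103 135 136 136 138 129]
 [219 222 137 138 196 196 136 136 104 134 106 238 237 238 236 237 236 236
  236 237 236 235 235 235 233  96 131 133  96 136 130 141]
 [222 223 132 124 195 168 133 116 135 132 129 113 238 238 237 237 239 238
  237 236 235 237 236 232  98 126 133 136 132  85 133 145]
 [221 223 132 129 143 132 129  91 132 130 131 123 108 201 240 237 237 236
  236 236 237 240 208  91 115 133 132 131 132 113 132 186]
 [222 168 131 126 128 134 137 148 136 125 136 124 119  98 152 204 235 241
  238 233 210 119 104 123 132 130 130 131 127 124 126 230]
 [221 200 109 126 125 128 126 128 128 132 127 135 131 134 126 109  89 104
   
[... 3214 characters left out ...]
4 238  74 123 107 119 228 219 219]
 [217 218 144 130 114 129  95 228 231 232 232 235  92  91 228 232 235 100
   88 219 234 233 234 181  89 121 109 104 120 229 221 219]
 [219 221 186 128  88 129 125 124  87 225 233 231 230 232 232 232 233 233
  233 231 233 184  80 125 105 125 116 118 116 225 218 220]
 [219 220 221 123 118 172 125 124 109 126 117  87 116 195 202 216 204 178
  102  87 109 125 123  98 120 127 187 118 117 228 220 220]
 [221 220 223 119 119 150 124 131 134 133 129 124 127 123 121 122 122 125
  122 122 122 119 122 122 118 119 119 124 123 225 219 220]
 [220 219 224 122 126 131 133 146 144 144 144 142 148 148 147 145 143 142
  146 143 143 142 144 141 144 142 224 219 220 220 221 220]]
```

View pics/w2z.png

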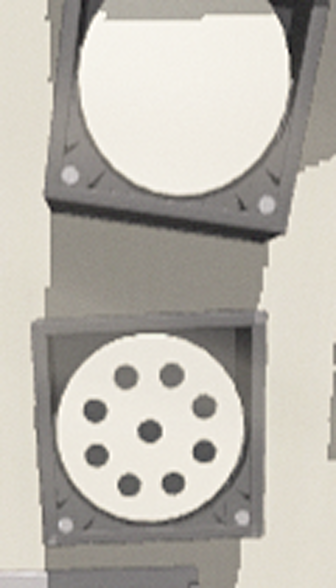

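```bash
python3 - <<'E'
from h import *
w=np.load("w2.npz");K,T,im=w["intrinsics"],w["world_from_camera"],w["pixels"]
g=cv2.cvtColor(im,cv2.COLOR_RGB2GRAY)
m=(g>185).astype(np.uint8)
n,l,st,c=cv2.connectedComponentsWithStats(m)
k=l[30,285]; mm=(l==k).astype(np.uint8)
cs,_=cv2.findContours(mm,cv2.RETR_EXTERNAL,cv2.CHAIN_APPROX_NONE)
cc=max(cs,key=cv2.contourArea); cc=cc[cc[:,0,1]>10]
P=onz(K,T,cc.reshape(-1,2),.053)
A=np.c_[2*P[:,:2],np.ones(len(P))]; s=np.linalg.lstsq(A,(P[:,:2]**2).sum(1),rcond=None)[0]
print("circle",s[:2],np.sqrt(s[2]+s[0]**2+s[1]**2))
v=lambda p:((p[0]+.5)/2.8+220-.5,(p[1]+.5)/2.8-.5)
for nm,a,b,ctr in (("A",(70,174),(267,204),s[:2]),("B",(65,525),(242,518),np.array([.5265,-.2406]))):
    q=onz(K,T,[v(a),v(b)],.055); d=q[1]-q[0]; mid=q.mean(0)
    xa=np.array([-d[1],d[0]])/np.linalg.norm(d[:2])
    print(nm,q,"xaxis",xa,np.degrees(np.arctan2(xa[1],xa[0])),"mid->ctr in block",(ctr-mid[:2])@xa,(ctr-mid[:2])@np.array([-xa[1],xa[0]]),"sep",np.linalg.norm(d))
    pr=ctr+.038*xa; print("press",pr)
E
```

```text
circle [ 0.5393 -0.0763] 0.04868867135475168
A [[ 0.4857 -0.1169  0.055 ]
 [ 0.5814 -0.13    0.055 ]] xaxis [0.136  0.9907] 82.18487130849128 mid->ctr in block 0.04746161815335402 0.0007292607193065158 sep 0.09658271799288518
press [ 0.5444 -0.0387]
B [[ 0.4812 -0.2925  0.055 ]
 [ 0.5778 -0.2883  0.055 ]] xaxis [-0.0433  0.9991] 92.48016993139825 mid->ctr in block 0.04990643790885118 0.0008520078126506382 sep 0.0966214459236502
press [ 0.5249 -0.2026]
```

```bash
python3 - <<'E'
from h import *
xa=[-.0433,.9991,0]
Rt=axes([0,0,-1],np.cross([0,0,-1],xa))
plan([.5249,-.2026,.08],Rt); plan([.5249,-.2026,.035],Rt)
print(Rt)
E
```

```text
off [0.2202 0.0568 0.0243] rot [-0.045 -0.001 -0.001] dist rows 3.6591765698972956 0.2392767394300146
off [0.2652 0.0568 0.0243] rot [-0.045 -0.001 -0.001] dist rows 4.3566744291273 0.2392767394300146
[[ 0.     -0.0433  0.9991]
 [ 0.      0.9991  0.0433]
 [-1.      0.      0.    ]]
```

Emit:
drive_tool(offset=[[0.05,0.057,0.024],[0.1,0.057,0.024],[0.15,0.057,0.024],[0.2,0.057,0.024],[0.22,0.057,0.024],[0.22,0.057,0.024]], angular=[[-0.045,0,0],[-0.045,0,0],[-0.045,0,0],[-0.045,0,0],[-0.045,0,0],[-0.045,0,0]])

```text
time_s: 2.62
tool_pos: [0.5238, -0.2033, 0.0793]
tool_rot: [143.3, 89.8, 145.7]
force: [0.7, 0.2, -0.2]
grip_width: 0.0005
```

Emit:
drive_tool(offset=[[0.015,0,0],[0.022,0,0],[0.03,0,0],[0.038,0,0],[0.046,0,0],[0.046,0,0]], angular=[[0,0,0],[0,0,0],[0,0,0],[0,0,0],[0,0,0],[0,0,0]])

```text
time_s: 3.38
tool_pos: [0.5255, -0.201, 0.035]
tool_rot: [93.1, 89.8, 95.6]
force: [-1.2, 5.7, 10.7]
grip_width: 0.0002
```

Pressed with about 11 N. Lift and look.

Emit:
drive_tool(offset=[[-0.03,0,0],[-0.09,0,0],[-0.14,0,0],[-0.14,0,0]], angular=[[0,0,0],[0,0,0],[0,0,0],[0,0,0]])

```text
time_s: 3.88
tool_pos: [0.5284, -0.2026, 0.1796]
tool_rot: [-10.1, 89.6, -7.6]
force: [-0.2, 0.6, -1.1]
grip_width: 0.0004
```

```bash
cat >> h.py <<'E'
def cam(n,tag,box=None,s=1):
    from cell import vision
    c=vision.read_camera(n); np.savez(tag+".npz",**c)
    im=c["pixels"][:,:,::-1]
    if box: a,b,c_,d=box; im=cv2.resize(im[b:d,a:c_],None,fx=s,fy=s,interpolation=cv2.INTER_CUBIC)
    cv2.imwrite(f"pics/{tag}.png",im)
E
python3 - <<'E'
from h import *
cam("scene","s1",(170,120,370,260),4)
xa=[.136,.9907,0]
Rt=axes([0,0,-1],np.cross([0,0,-1],xa))
plan([.5444,-.0387,.175],Rt)
E
```

```text
off [0.002  0.1625 0.0247] rot [ 0.179  0.003 -0.001] dist rows 2.629951440710634 0.9612541864941048
```

View pics/s1.png

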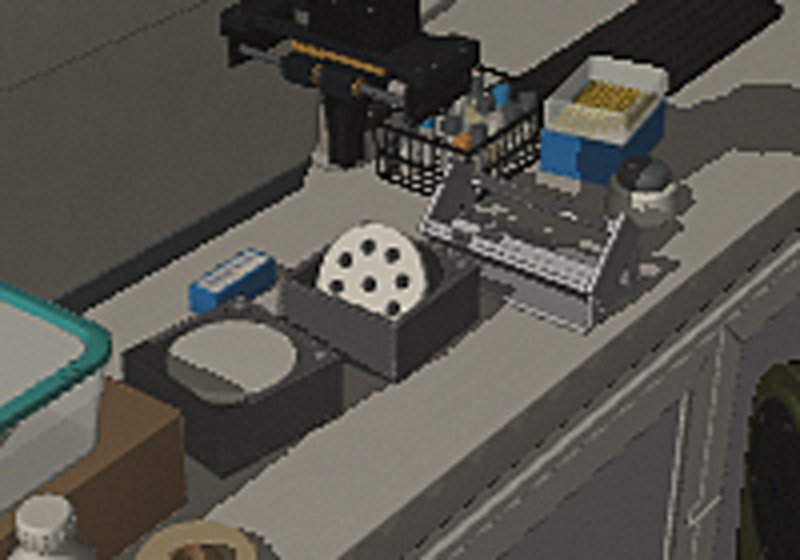

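The holed plate is tilted, at around (372,270) in the crop, with its raised edge away from the relief. Now press the plain one.

Emit:
drive_tool(offset=[[0.002,0.055,0.01],[0.002,0.11,0.02],[0.01,0.1625,0.025],[0.055,0.1625,0.025],[0.095,0.1625,0.025],[0.095,0.1625,0.025]], angular=[[0.18,0,0],[0.18,0,0],[0.18,0,0],[0.18,0,0],[0.18,0,0],[0.18,0,0]])

```text
time_s: 4.68
tool_pos: [0.5409, -0.0383, 0.0776]
tool_rot: [165.5, 89.6, 157.7]
force: [-0.1, 0.5, 0.0]
grip_width: 0.0005
```

```bash
python3 - <<'E'
from h import *
xa=[.136,.9907,0]
Rt=axes([0,0,-1],np.cross([0,0,-1],xa))
plan([.5444,-.0387,.035],Rt)
E
```

```text
off [0.0425 0.     0.0038] rot [ 0.    -0.007 -0.002] dist rows 0.6832582727153385 0.03636869391024198
```

Emit:
drive_tool(offset=[[0.013,0,0.004],[0.02,0,0.004],[0.028,0,0.004],[0.036,0,0.004],[0.043,0,0.004],[0.043,0,0.004]], angular=[[0,0,0],[0,0,0],[0,0,0],[0,0,0],[0,0,0],[0,0,0]])

```text
time_s: 5.42
tool_pos: [0.5464, -0.0367, 0.0358]
tool_rot: [128.0, 89.7, 120.3]
force: [0.9, 4.2, 6.1]
grip_width: 0.0007
```

Emit:
drive_tool(offset=[[-0.03,0,0],[-0.09,0,0],[-0.14,0,0],[-0.2,-0.03,0],[-0.2,-0.09,0],[-0.2,-0.11,0],[-0.2,-0.11,0]], angular=[[0,0,0],[0,0,0],[0,0,0],[0,0,0],[0,0,0],[0,0,0],[0,0,0]])

```text
time_s: 6.3
tool_pos: [0.5314, -0.1483, 0.2346]
tool_rot: [136.8, 89.6, 128.8]
force: [-0.4, 0.7, -0.0]
grip_width: 0.0007
```

```bash
python3 - <<'E'
from h import *
cam("scene","s2",(170,120,370,260),4)
cam("top","t2",(190,140,390,250),4)
snap("w3")
E
```

```text
6.4 [ 0.5322 -0.1446  0.2347] [ 41.6675   8.5574 -31.9066  95.8164   4.3031  77.1964   1.4245] 0.0002424998145991909
```

View pics/s2.png

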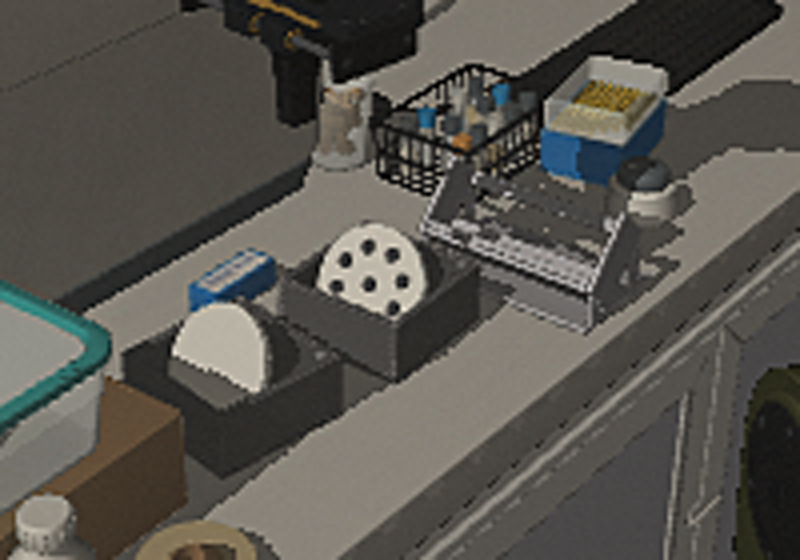

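View pics/w3.png

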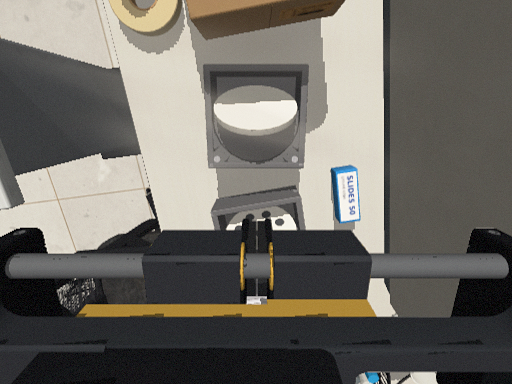

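```bash
python3 - <<'E'
from h import *
w=np.load("w3.npz");K,T,im=w["intrinsics"],w["world_from_camera"],w["pixels"]
cv2.imwrite("pics/w3z.png",cv2.resize(im[55:180,195:320,::-1],None,fx=4.5,fy=4.5,interpolation=cv2.INTER_CUBIC))
g=cv2.cvtColor(im,cv2.COLOR_RGB2GRAY)
C=np.array([.5393,-.0763]);xa=np.array([.136,.9907])
for th in (46,48,50,52,54,56,58,60):
    s,c=np.sin(np.radians(th)),np.cos(np.radians(th))
    low=np.array([.010+.040/np.tan(np.radians(th)),.004]);U=low+.1*np.array([-c,s]);F=U+.009*np.array([s,c]); L=low+.009*np.array([s,c])
    pj=lambda p:proj(K,T,np.r_[C+xa*p[0],p[1]])[0]
    print(th,"U",U,"F",F,pj(U),pj(F),pj(L))
for c in (250,255,260): print(c,list(g[70:165:2,c]))
E
```

```text
46 U [-0.0208  0.0759] F [-0.0144  0.0822] [254.7918 137.8664] [254.7477 132.4874] [255.3788  73.5289]
48 U [-0.0209  0.0783] F [-0.0142  0.0843] [254.7715 138.118 ] [254.7289 132.4909] [255.3759  75.5489]
50 U [-0.0207  0.0806] F [-0.0138  0.0864] [254.7521 138.1483] [254.7111 132.2712] [255.3733  77.4344]
52 U [-0.0203  0.0828] F [-0.0132  0.0883] [254.7335 137.9728] [254.6943 131.845 ] [255.371   79.2032]
54 U [-0.0197  0.0849] F [-0.0124  0.0902] [254.7158 137.6052] [254.6784 131.2274] [255.3689  80.8705]
56 U [-0.0189  0.0869] F [-0.0115  0.0919] [254.6989 137.0576] [254.6636 130.4316] [255.367   82.4495]
58 U [-0.018   0.0888] F [-0.0104  0.0936] [254.683  136.3413] [254.6498 129.4702] [255.3654  83.9513]
60 U [-0.0169  0.0906] F [-0.0091  0.0951] [254.6681 135.4665] [254.6371 128.3545] [255.3639  85.3859]
250 [np.uint8(79), np.uint8(49), np.uint8(48), np.uint8(60), np.uint8(83), np.uint8(79), np.uint8(76), np.uint8(78), np.uint8(148), np.uint8(140), np.uint8(140), np.uint8(139), np.uint8(142), np.uint8(139), np.uint8(142), np.uint8(141), np.uint8(137), np.uint8(243), np.uint8(
[... 1138 characters left out ...]
[np.uint8(77), np.uint8(54), np.uint8(47), np.uint8(58), np.uint8(81), np.uint8(79), np.uint8(79), np.uint8(75), np.uint8(140), np.uint8(140), np.uint8(137), np.uint8(142), np.uint8(140), np.uint8(139), np.uint8(138), np.uint8(134), np.uint8(247), np.uint8(241), np.uint8(239), np.uint8(239), np.uint8(236), np.uint8(236), np.uint8(237), np.uint8(236), np.uint8(236), np.uint8(237), np.uint8(237), np.uint8(237), np.uint8(234), np.uint8(238), np.uint8(175), np.uint8(162), np.uint8(157), np.uint8(104), np.uint8(101), np.uint8(96), np.uint8(92), np.uint8(89), np.uint8(83), np.uint8(82), np.uint8(82), np.uint8(81), np.uint8(82), np.uint8(84), np.uint8(84), np.uint8(73), np.uint8(72), np.uint8(109)]
```

View pics/w3z.png

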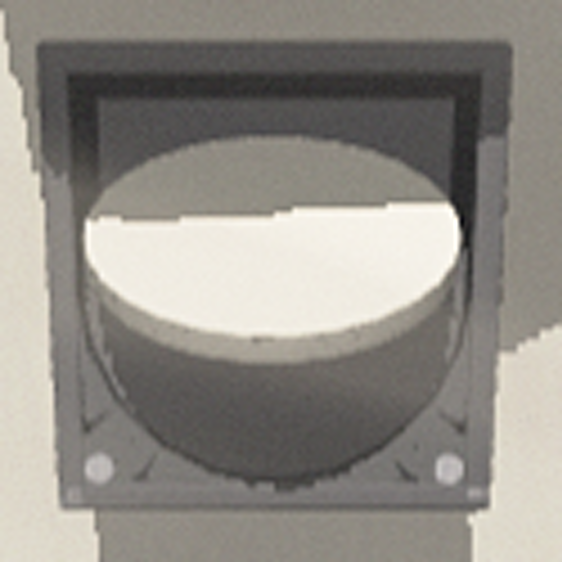

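```bash
cat >> h.py <<'E'
BL={"A":(np.array([.5393,-.0763]),np.array([.136,.9907])),"B":(np.array([.5265,-.2406]),np.array([-.0433,.9991]))}
def grasp(b,th,depth,back=0.):
    C,xa=BL[b]; t=np.radians(th); s,c=np.sin(t),np.cos(t)
    low=np.array([.010+.040/np.tan(t),.004]); M=low+.1*np.array([-c,s])+.0045*np.array([s,c])
    p=M+(depth-back)*np.array([c,-s])
    d=np.r_[xa*c,-s]; n=np.r_[xa*s,c]
    return np.r_[C+xa*p[0],p[1]],axes(d,-n)
RK=(np.array([.4766,-.3971]),np.array([-.0257,.9997]),np.array([-.9997,-.0257]))
def rackp(u,y,n,th=48.,roll=0.):
    c0,xa,ya=RK; t=np.radians(48); s,c=np.sin(t),np.cos(t)
    X=.025-u*c+n*s; Z=.018+u*s+n*c
    t=np.radians(th)
    Rt=axes(np.r_[xa*np.cos(t),-np.sin(t)],-np.r_[xa*np.sin(t),np.cos(t)])
    return np.r_[c0+xa*X+ya*y,Z],Rt@R.from_rotvec([np.radians(roll),0,0]).as_matrix()
E
python3 - <<'E'
from h import *
p,Rt=grasp("A",59,.016,.06); print(p,Rt); plan(p,Rt)
E
```

```text
[ 0.5344 -0.1122  0.1297] [[ 0.07    0.9907 -0.1166]
 [ 0.5102 -0.136  -0.8492]
 [-0.8572 -0.     -0.515 ]]
off [ 0.1052  0.0313 -0.0017] rot [1.533 0.416 0.424] dist rows 1.756285705641828 8.801578702950279
```

Emit:
drive_tool(offset=[[0.0,0.03,0],[0.0,0.03,0],[0.0,0.03,0],[0.0,0.03,0],[0.02,0.03,-0.002],[0.04,0.03,-0.002],[0.06,0.031,-0.002],[0.08,0.031,-0.002],[0.105,0.031,-0.002],[0.105,0.031,-0.002]], angular=[[1.533,0.416,0.424],[1.533,0.416,0.424],[1.533,0.416,0.424],[1.533,0.416,0.424],[1.533,0.416,0.424],[1.533,0.416,0.424],[1.533,0.416,0.424],[1.533,0.416,0.424],[1.533,0.416,0.424],[1.533,0.416,0.424]], fingers=0.3)

```text
time_s: 7.7
tool_pos: [0.5322, -0.1108, 0.1278]
tool_rot: [-179.5, 58.9, 82.8]
force: [0.1, -0.1, -0.3]
grip_width: 0.0303
```

```bash
python3 - <<'E'
from h import *
snap("w4"); cam("scene","s4",(150,80,350,230),4)
p,Rt=grasp("A",59,.016,.06);plan(p,Rt)
p,Rt=grasp("A",59,.016,.0); plan(p,Rt)
E
```

```text
7.7 [ 0.5322 -0.1108  0.1278] [ 45.717   19.4746 -21.4031 101.4955 -23.7661  71.9012 -63.1362] 0.030252539883163433
off [ 0.0001 -0.0001  0.0018] rot [ 0.004 -0.001  0.001] dist rows 0.028439547212973777 0.024354362423454366
off [ 0.0601 -0.0001  0.0018] rot [ 0.004 -0.001  0.001] dist rows 0.9617677993512518 0.024354362423454366
```

View pics/w4.png

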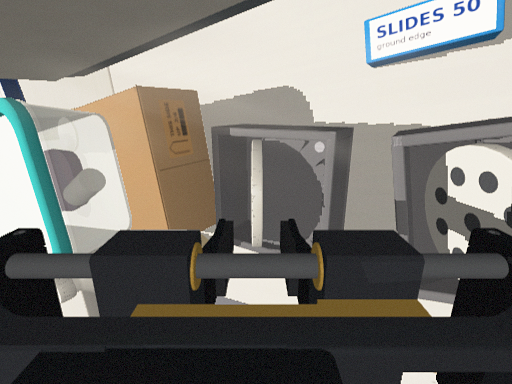

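View pics/s4.png

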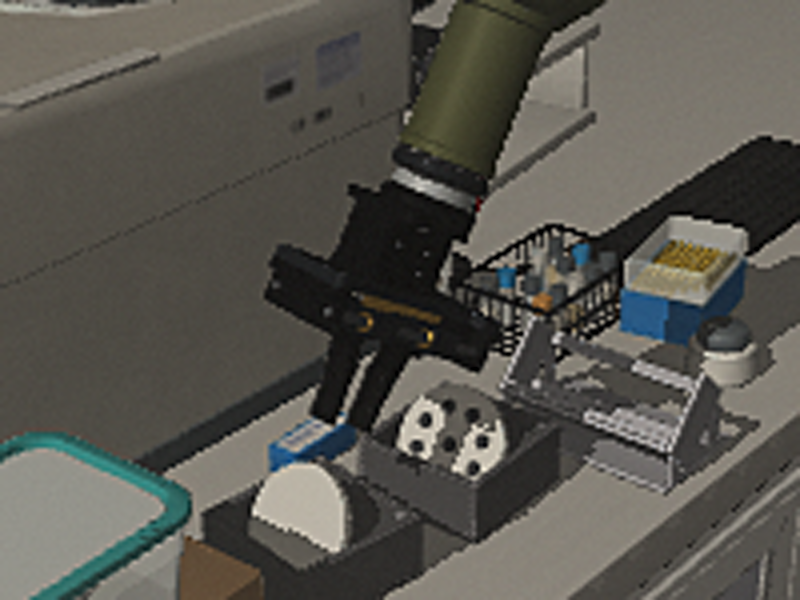

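Emit:
drive_tool(offset=[[0.02,0,0.001],[0.04,0,0.001],[0.055,0,0.001],[0.06,0,0.001],[0.06,0,0.001]], angular=[[0,0,0],[0,0,0],[0,0,0],[0,0,0],[0,0,0]])

```text
time_s: 8.43
tool_pos: [0.5391, -0.0808, 0.0792]
tool_rot: [179.8, 59.0, 82.3]
force: [-0.5, 0.2, -0.0]
grip_width: 0.0303
```

```bash
python3 - <<'E'
from h import *
snap("w5"); cam("scene","s5",(150,80,350,230),4)
E
```

```text
8.425 [ 0.5391 -0.0808  0.0792] [ 43.6468  21.9738 -22.3771 104.8239 -24.1203  65.0658 -63.031 ] 0.030269188006136188
```

View pics/w5.png

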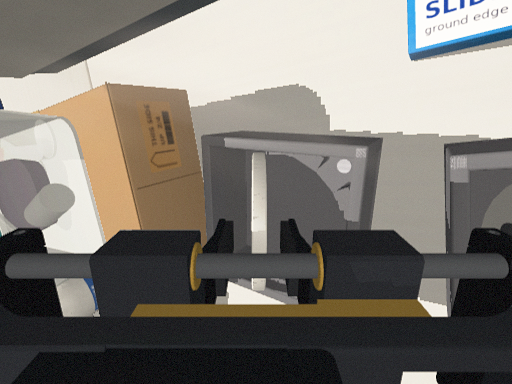

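View pics/s5.png

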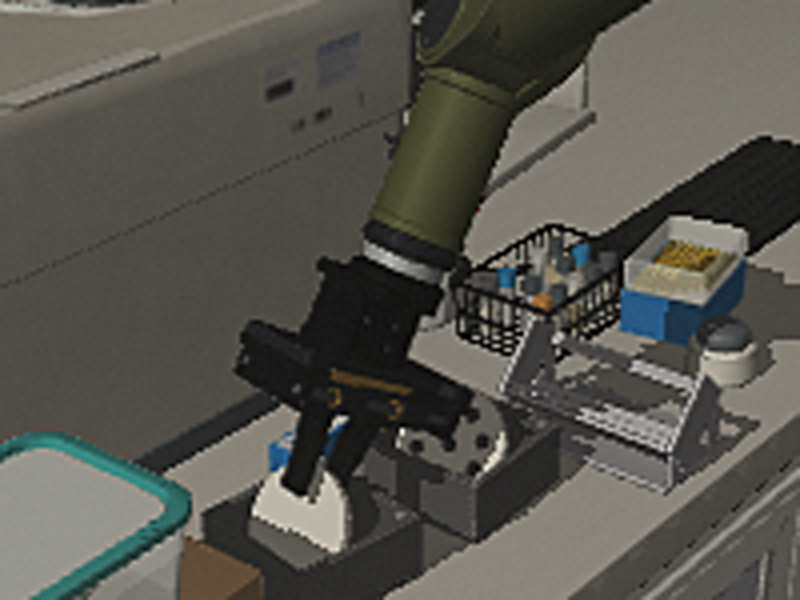

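Emit:
drive_tool(offset=[[0,0,0.001],[0,0,0.001],[0,0,0.001],[0,0,0.001]], angular=[[0,0,0],[0,0,0],[0,0,0],[0,0,0]], fingers=1, squeeze=25)

```text
time_s: 9.02
tool_pos: [0.5392, -0.0824, 0.0791]
tool_rot: [179.7, 59.0, 82.2]
force: [0.5, 0.4, 1.8]
grip_width: 0.009
```

Emit:
drive_tool(offset=[[-0.02,0,0],[-0.05,0,0],[-0.09,0,0],[-0.13,0,0],[-0.16,0,0],[-0.16,0,0]], angular=[[0,0,0],[0,0,0],[0,0,0],[0,0,0],[0,0,0],[0,0,0]])

```text
time_s: 9.78
tool_pos: [0.5287, -0.1662, 0.2174]
tool_rot: [179.4, 59.1, 81.7]
force: [-0.5, -0.5, -2.4]
grip_width: 0.0088
```

```bash
python3 - <<'E'
from h import *
snap("w6"); cam("scene","s6",(150,60,350,210),4); cam("top","t6",(190,140,390,250),4)
p,Rt=rackp(.084+.12,.027,.0045+.012);print(p);plan(p,Rt)
E
```

```text
9.775 [ 0.5287 -0.1662  0.2174] [ 48.7624  17.0923 -19.7629  93.1209 -23.1019  83.1298 -63.0939] 0.008834986132048967
[ 0.4522 -0.497   0.1806]
off [-0.147  -0.0308  0.3098] rot [-0.126  0.19  -0.094] dist rows 5.509315903479703 1.3206701421421616
```

View pics/w6.png

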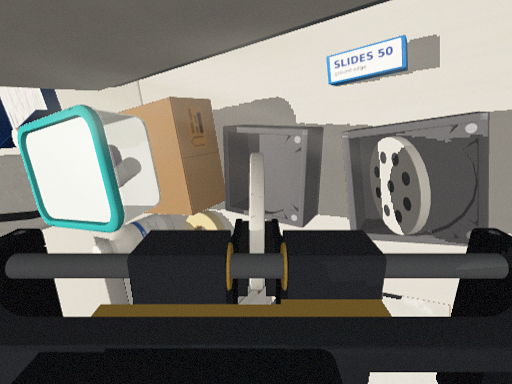

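View pics/s6.png

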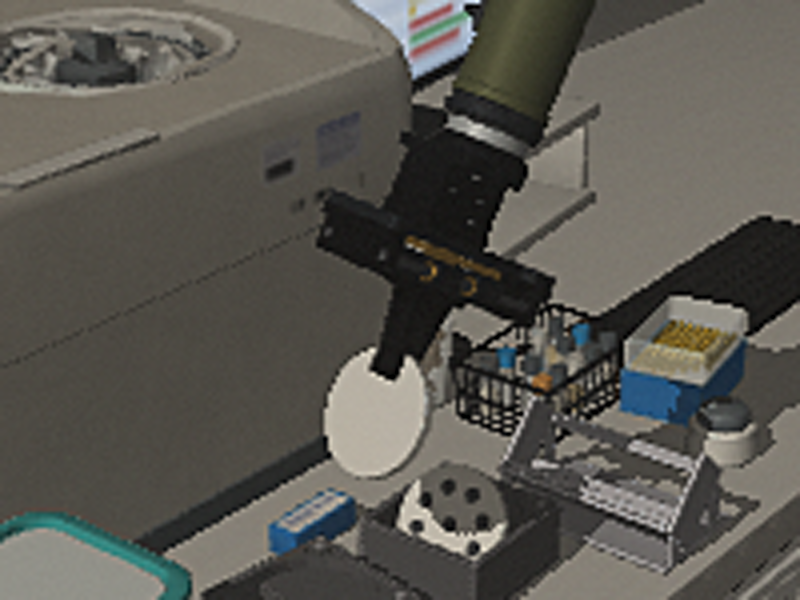

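```bash
python3 - <<'E'
from h import *
from cell import telemetry
w=np.load("w6.npz");im=w["pixels"];g=cv2.cvtColor(im,cv2.COLOR_RGB2GRAY)
print(g[145:162,250:266:2])
Ttc=np.array([[-0.0004,0.2837,-0.9589,-0.1548],[0.0004,0.9589,0.2837,0.0783],[1,-.0003,-.0005,.0001]])
f,cy=271.93,189.985
for row in (152.5,153.5,154.5):
    d=np.array([0,-(row-cy)/f,-1.]);d=Ttc[:,:3]@d;d=d[:2]/np.linalg.norm(d[:2]);nrm=np.array([-d[1],d[0]])
    for x0 in (.030,.034,.038):
        # center at distance .05 below line: nrm.(p-cam) = -.05
        c=Ttc[:2,3]; y0=c[1]+(-.05-nrm[0]*(x0-c[0]))/nrm[1]; print(row,x0,y0)
T=toolT(telemetry.get_obs())
im=np.load("s6.npz");K,W=im["intrinsics"],im["world_from_camera"]
a=np.linspace(0,2*np.pi,60)
pic=im["pixels"][:,:,::-1]; S=4;ox,oy=150,60
big=cv2.resize(pic[60:210,150:350],None,fx=S,fy=S,interpolation=cv2.INTER_CUBIC)
P=np.c_[.034+.05*np.cos(a),.05*np.sin(a),-.0045*np.ones(60)]@T[:3,:3].T+T[:3,3]
uv=((proj(K,W,P)-[ox,oy]+.5)*S).astype(np.int32)
cv2.polylines(big,[uv],True,(0,0,255),1)
cv2.imwrite("pics/s6o.png",big[250:550,250:600])
E
```

```text
[[ 80  85  86  84  85 138 139 133]
 [ 85  85  84  81  83 140 133 135]
 [ 81  82  84  85  85 137 137 139]
 [ 79  81  84  78  82 137 136 135]
 [ 82  84  85  82  84 137 137 133]
 [ 81  82  81  85  79 139 133 135]
 [ 80  82  79  80  81 135 140 136]
 [ 83  92  95  94  98 131 130 135]
 [ 86 119 115 118 118 120 124 133]
 [110 134 128 129 124 127 120 134]
 [129 135 134 132 129 130 123 135]
 [150 141 138 133 132 134 127 133]
 [164 143 141 138 137 136 133 133]
 [175 142 146 145 139 137 132 135]
 [194 144 142 140 139 135 133 134]
 [193 144 142 143 145 142 138 134]
 [191 154 156 150 145 140 140 135]]
152.5 0.03 -0.00032930189568144974
152.5 0.034 -0.0009365822244042366
152.5 0.038 -0.0015438625531270372
153.5 0.03 -0.0010403691971981877
153.5 0.034 -0.0016624330719358787
153.5 0.038 -0.002284496946673542
154.5 0.03 -0.0017535872646070039
154.5 0.034 -0.0023904656585524986
154.5 0.038 -0.0030273440524979933
```

View pics/s6o.png

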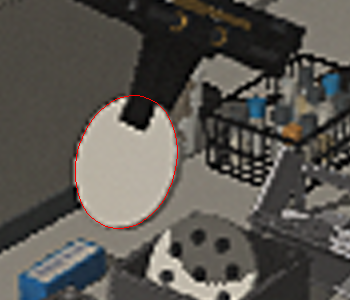

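Emit:
drive_tool(offset=[[-0.03,-0.006,0.05],[-0.06,-0.012,0.11],[-0.09,-0.018,0.17],[-0.11,-0.024,0.23],[-0.13,-0.028,0.28],[-0.147,-0.03,0.31],[-0.147,-0.03,0.31],[-0.147,-0.03,0.31]], angular=[[0,0,0],[0,0,0],[-0.03,0.05,-0.03],[-0.06,0.1,-0.05],[-0.1,0.15,-0.07],[-0.126,0.19,-0.094],[-0.126,0.19,-0.094],[-0.126,0.19,-0.094]])

```text
time_s: 10.92
tool_pos: [0.4539, -0.4956, 0.1791]
tool_rot: [-180.0, 47.8, 91.6]
force: [0.5, -0.1, -1.5]
grip_width: 0.0089
```

```bash
python3 - <<'E'
from h import *
from cell import telemetry
snap("w7"); cam("scene","s7",(200,80,350,200),5)
p,Rt=rackp(.204,.026,.0165);plan(p,Rt)
p,Rt=rackp(.092,.026,.0125);plan(p,Rt)
T=toolT(telemetry.get_obs())
# overlay rack lines in w7
w=np.load("w7.npz");big=cv2.resize(w["pixels"][:,:,::-1],None,fx=1.5,fy=1.5)
for u,n,col in ((.014,0,(0,0,255)),(.06,0,(0,255,0)),(0,0,(255,0,0)),(.007,.034,(0,255,255)),(.067,.038,(255,0,255))):
    P=[rackp(u,y,n)[0] for y in(-.081,.081)]
    uv=((proj(w["intrinsics"],w["world_from_camera"],P)+.5)*1.5).astype(int)
    cv2.line(big,tuple(map(int,uv[0])),tuple(map(int,uv[1])),col,1)
cv2.imwrite("pics/w7o.png",big)
E
```

```text
10.925 [ 0.4539 -0.4956  0.1791] [ 61.6338  51.862  -12.0863  49.0145 -15.9475 113.8611 -39.3044] 0.008870298989072952
off [-0.0003 -0.0011  0.0018] rot [ 0.003 -0.     0.001] dist rows 0.034147977844113844 0.015322256775457956
off [ 0.1117 -0.001   0.0058] rot [ 0.003 -0.     0.001] dist rows 1.789916258530746 0.015322256775457956
```

View pics/w7o.png

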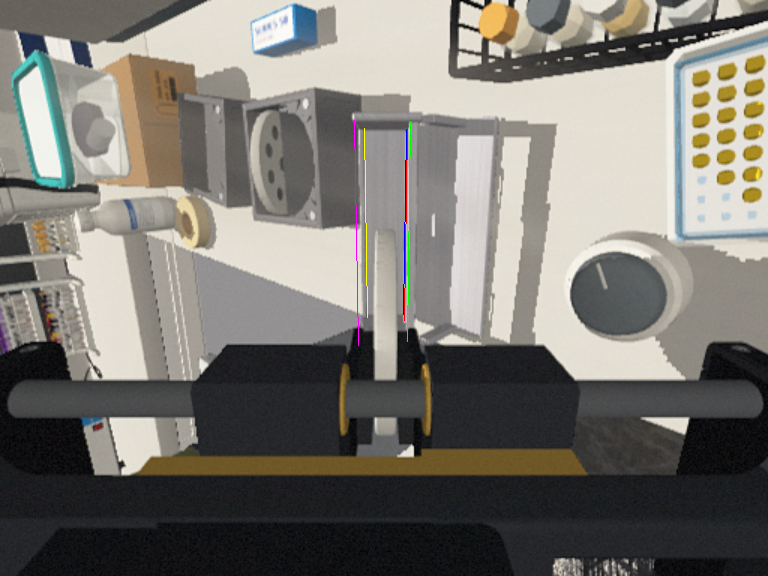

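View pics/s7.png

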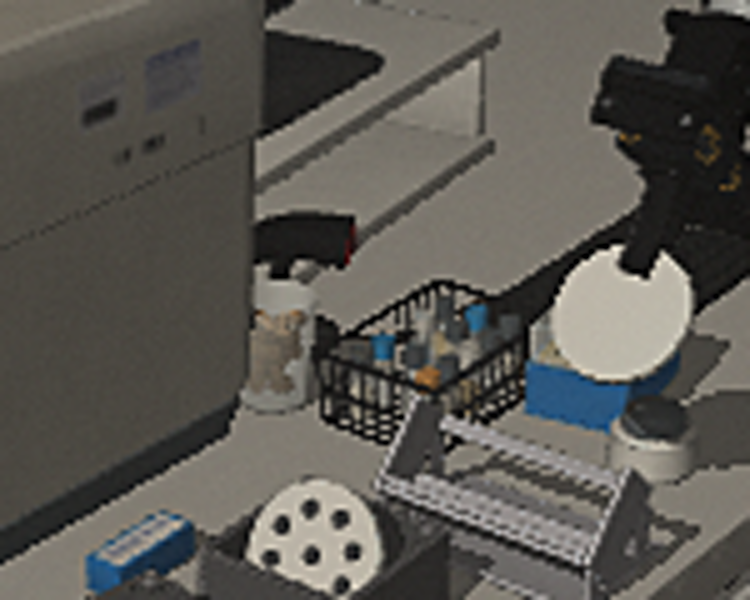

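Emit:
drive_tool(offset=[[0.03,-0.001,0.003],[0.06,-0.001,0.005],[0.09,-0.001,0.006],[0.108,-0.001,0.007],[0.112,-0.001,0.007],[0.112,-0.001,0.007]], angular=[[0,0,0],[0,0,0],[0,0,0],[0,0,0],[0,0,0],[0,0,0]])

```text
time_s: 11.78
tool_pos: [0.4519, -0.4255, 0.0952]
tool_rot: [179.8, 48.1, 91.5]
force: [-0.3, -0.5, -2.1]
grip_width: 0.0088
```

```bash
python3 - <<'E'
from h import *
snap("w8"); cam("scene","s8",(250,100,350,200),6)
p,Rt=rackp(.092,.026,.0105);plan(p,Rt)
p,Rt=rackp(.084,.026,.0085);plan(p,Rt)
E
```

```text
11.775 [ 0.4519 -0.4255  0.0952] [ 61.1495  47.2309 -12.9854  66.9847 -15.7088 100.1262 -36.9938] 0.008824982642059376
off [ 0.0012 -0.0004  0.0011] rot [ 0.003  0.002 -0.   ] dist rows 0.02633688042285885 0.021398384908065886
off [ 0.0092 -0.0004  0.0031] rot [ 0.003  0.002 -0.   ] dist rows 0.15492551077088437 0.021398384908065886
```

View pics/s8.png

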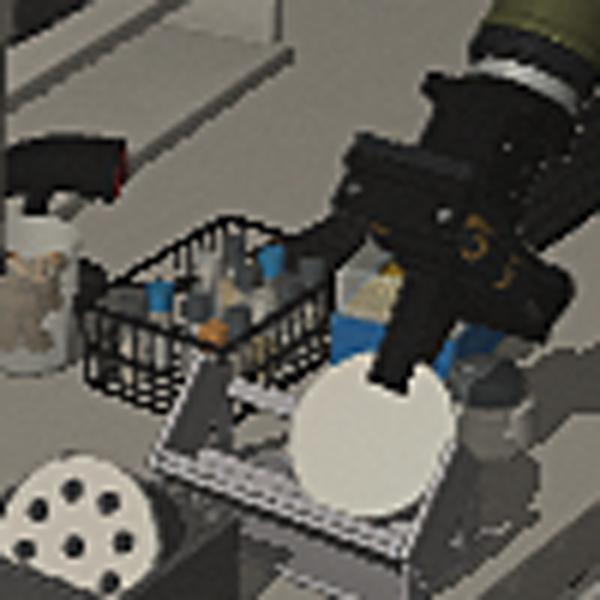

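View pics/w8.png

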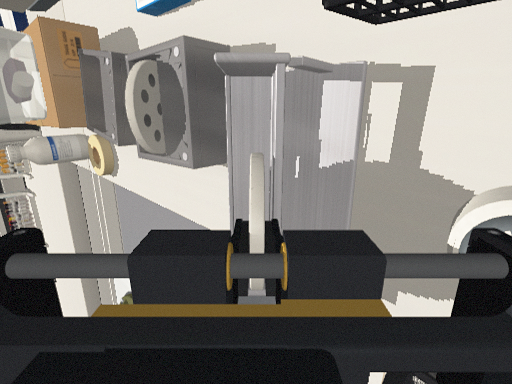

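Emit:
drive_tool(offset=[[0.004,0,0.001],[0.007,0,0.002],[0.009,0,0.002],[0.009,0,0.002]], angular=[[0,0,0],[0,0,0],[0,0,0],[0,0,0]])

```text
time_s: 12.38
tool_pos: [0.4515, -0.4227, 0.0875]
tool_rot: [179.8, 48.2, 91.4]
force: [-0.5, -2.3, 2.3]
grip_width: 0.0088
```

Emit:
drive_tool(offset=[[-0.001,0,0.002],[-0.001,0,0.004],[-0.001,0,0.005],[-0.001,0,0.005]], angular=[[0,0,0],[0,0,0],[0,0,0],[0,0,0]])

```text
time_s: 12.88
tool_pos: [0.4516, -0.4261, 0.0851]
tool_rot: [179.8, 48.1, 91.5]
force: [-1.5, 2.7, 1.4]
grip_width: 0.0087
```

```bash
python3 - <<'E'
from h import *
snap("w9")
p,Rt=rackp(.084,.026,.0045);plan(p,Rt)
E
```

```text
12.875 [ 0.4516 -0.4261  0.0851] [ 61.1782  47.8366 -12.9192  67.2013 -15.5867  99.4053 -36.6749] 0.00873055176435793
off [ 0.0015 -0.0003  0.0008] rot [0.004 0.001 0.   ] dist rows 0.027971210016423925 0.020942876605841904
```

View pics/w9.png

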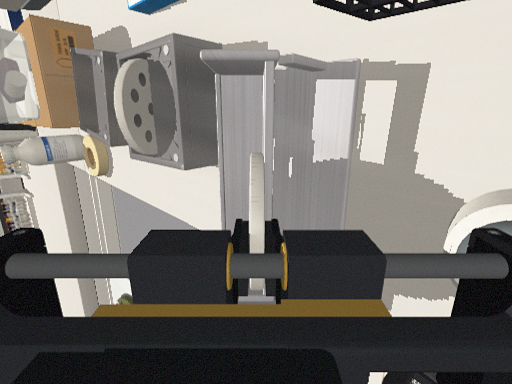

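Emit:
drive_tool(offset=[[0,0,0],[0,0,0],[0,0,0],[-0.02,0,0],[-0.05,0,0],[-0.09,0,0],[-0.1,0,0]], angular=[[0,0,0],[0,0,0],[0,0,0],[0,0,0],[0,0,0],[0,0,0],[0,0,0]], fingers=0.4)

```text
time_s: 13.8
tool_pos: [0.4534, -0.4951, 0.161]
tool_rot: [179.6, 48.3, 91.3]
force: [-0.2, 0.1, -0.3]
grip_width: 0.0263
```

```bash
python3 - <<'E'
from h import *
snap("w10"); cam("scene","s10",(250,100,350,200),6);cam("top","t10",(190,140,390,250),4)
E
```

```text
13.8 [ 0.4534 -0.4951  0.161 ] [ 61.7723  51.8812 -12.0066  50.8416 -15.5543 111.6599 -38.3641] 0.026297537751930212
```

View pics/s10.png

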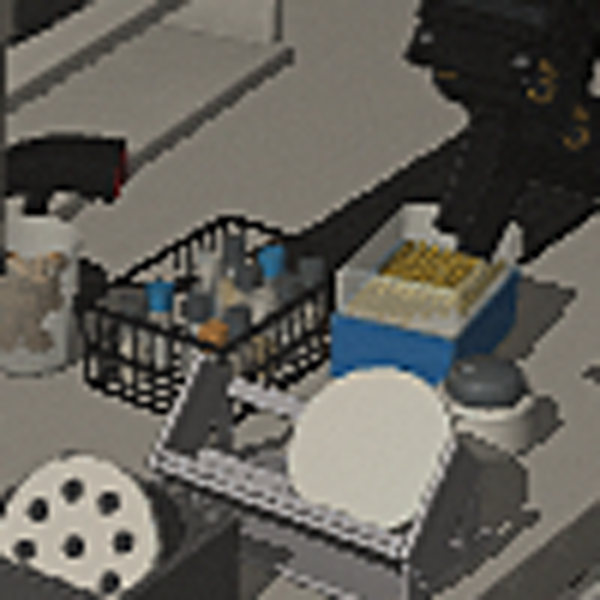

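View pics/w10.png

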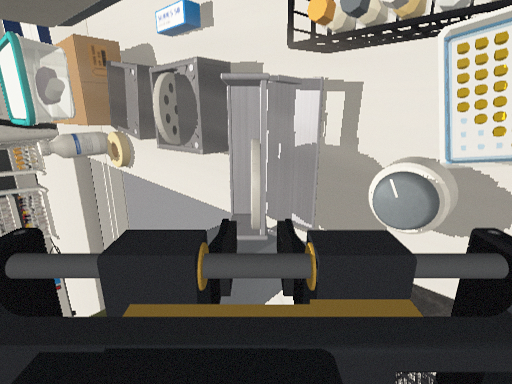

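```bash
python3 - <<'E'
from h import *
p,Rt=grasp("B",58,.016,.08); print(p); plan(p,Rt)
E
```

```text
[ 0.5286 -0.2887  0.1455]
off [ 0.1448  0.0809 -0.141 ] rot [-0.01  -0.174 -0.011] dist rows 3.482552760939744 0.934454850223347
```

Emit:
drive_tool(offset=[[0.0,0.02,-0.05],[0.03,0.045,-0.1],[0.08,0.065,-0.14],[0.12,0.08,-0.141],[0.145,0.081,-0.141],[0.145,0.081,-0.141]], angular=[[0,-0.05,0],[0,-0.1,0],[-0.01,-0.174,-0.01],[-0.01,-0.174,-0.01],[-0.01,-0.174,-0.01],[-0.01,-0.174,-0.01]])

```text
time_s: 14.7
tool_pos: [0.5274, -0.2847, 0.1432]
tool_rot: [-179.6, 57.8, 93.0]
force: [-0.2, 0.4, -0.1]
grip_width: 0.0261
```

```bash
python3 - <<'E'
from h import *
snap("w11"); cam("scene","s11",(200,80,350,200),5)
p,Rt=grasp("B",58,.016,.08); print(p); plan(p,Rt)
w=np.load("w11.npz");g=cv2.cvtColor(w["pixels"],cv2.COLOR_RGB2GRAY)
for r in (150,165,180,195,210): print(r,list(g[r,236:290:2]))
for th in (52,54,56,58,60):
    C,xa=BL["B"];s,c=np.sin(np.radians(th)),np.cos(np.radians(th))
    low=np.array([.010+.040/np.tan(np.radians(th)),.004]);U=low+.1*np.array([-c,s]);F=U+.009*np.array([s,c]);L=low+.009*np.array([s,c])
    print(th,[proj(w["intrinsics"],w["world_from_camera"],np.r_[C+xa*q[0],q[1]])[0] for q in (L,F,U)])
E
```

```text
14.7 [ 0.5274 -0.2847  0.1432] [ 50.7038  32.685  -16.0609  80.727  -16.0922  88.6146 -48.4863] 0.026060505053594762
[ 0.5286 -0.2887  0.1455]
off [-0.0003  0.0005 -0.0002] rot [-0.001  0.    -0.   ] dist rows 0.009772146293499945 0.006456032518236739
150 [np.uint8(79), np.uint8(85), np.uint8(84), np.uint8(84), np.uint8(84), np.uint8(83), np.uint8(81), np.uint8(84), np.uint8(94), np.uint8(87), np.uint8(228), np.uint8(202), np.uint8(198), np.uint8(193), np.uint8(187), np.uint8(99), np.uint8(96), np.uint8(92), np.uint8(94), np.uint8(90), np.uint8(95), np.uint8(91), np.uint8(97), np.uint8(95), np.uint8(96), np.uint8(96), np.uint8(96)]
165 [np.uint8(86), np.uint8(85), np.uint8(85), np.uint8(86), np.uint8(87), np.uint8(83), np.uint8(81), np.uint8(84), np.uint8(95), np.uint8(90), np.uint8(223), np.uint8(216), np.uint8(214), np.uint8(210), np.uint8(205), np.uint8(156), np.uint8(87), np.uint8(91), np.uint8(93), np.uint8(90), np.uint8(93), np.uint8(91), np.uint8(89), np.uint8(93), np.uint8(93), np.uint8(86), np.uint8(91)]
180 [np.uint8(85), np.uint8(82), np.uint8(82), np.uint8(79), np.uint8(8
[... 850 characters left out ...]
, np.uint8(187), np.uint8(216), np.uint8(214), np.uint8(212), np.uint8(214), np.uint8(176), np.uint8(88), np.uint8(85), np.uint8(87), np.uint8(88), np.uint8(87), np.uint8(89), np.uint8(88), np.uint8(91), np.uint8(86), np.uint8(90), np.uint8(91)]
52 [array([250.7875, 176.0707]), array([260.3795, 204.1985]), array([270.8903, 203.8508])]
54 [array([252.3022, 176.2439]), array([258.4402, 204.6558]), array([269.0559, 204.4301])]
56 [array([253.7572, 176.4061]), array([256.3765, 205.044 ]), array([267.0724, 204.9436])]
58 [array([255.1603, 176.5585]), array([254.2092, 205.3644]), array([264.9599, 205.3917])]
60 [array([256.5184, 176.7024]), array([251.9583, 205.6181]), array([262.7375, 205.775 ])]
```

View pics/w11.png

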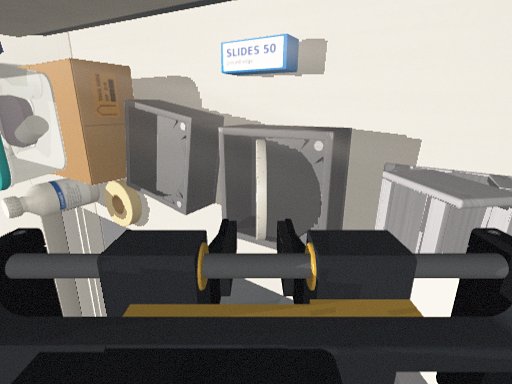

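View pics/s11.png

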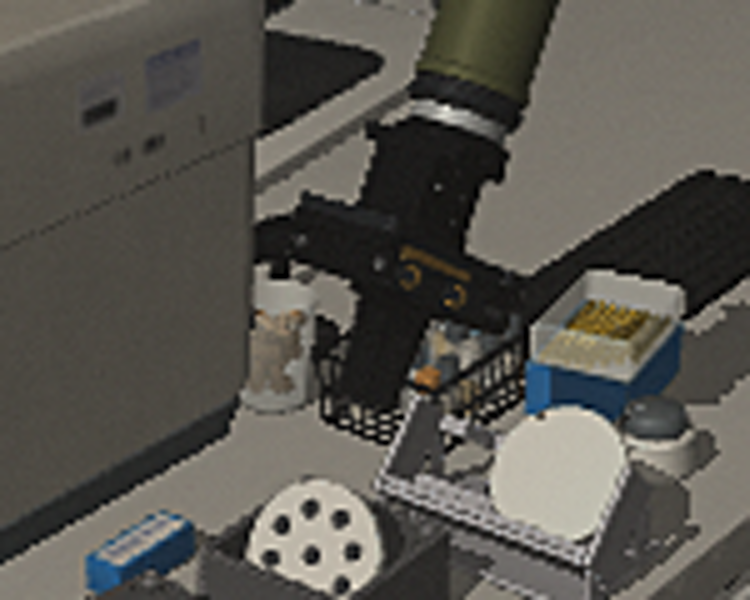

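Emit:
drive_tool(offset=[[0.03,0,0.001],[0.055,0,0.001],[0.072,0,0.001],[0.08,0,0.001],[0.08,0,0.001]], angular=[[0,0,0],[0,0,0],[0,0,0],[0,0,0],[0,0,0]])

```text
time_s: 15.42
tool_pos: [0.5263, -0.2476, 0.0767]
tool_rot: [-179.9, 58.0, 92.4]
force: [-0.7, -0.2, 1.7]
grip_width: 0.0259
```

```bash
python3 - <<'E'
from h import *
snap("w12")
p,Rt=grasp("B",57,.016,.0); print(p); plan(p,Rt)
E
```

```text
15.425 [ 0.5263 -0.2476  0.0767] [ 49.4675  33.4832 -16.6995  87.8924 -16.4319  79.9642 -47.9923] 0.025945422264277124
[ 0.5268 -0.2466  0.0769]
off [ 0.0009  0.0002 -0.001 ] rot [-0.001  0.018 -0.001] dist rows 0.02277727684435572 0.09819793950836213
```

View pics/w12.png

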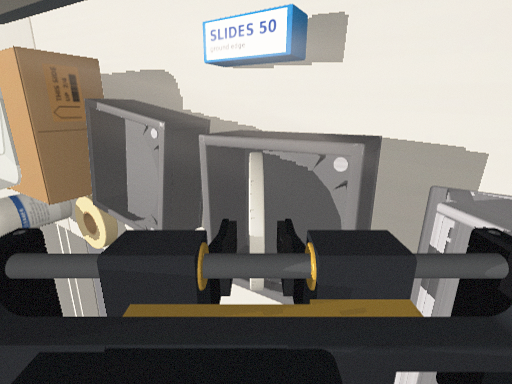

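Plate edge-on at columns 249–263, centred between the fingers. Grip and lift.

Emit:
drive_tool(offset=[[0,0,0],[0,0,0],[0,0,0],[0,0,0]], angular=[[0,0,0],[0,0,0],[0,0,0],[0,0,0]], fingers=1, squeeze=25)

```text
time_s: 15.98
tool_pos: [0.5269, -0.248, 0.0777]
tool_rot: [179.9, 58.0, 92.3]
force: [-0.3, -0.2, 3.3]
grip_width: 0.0088
```

Emit:
drive_tool(offset=[[-0.02,0,0],[-0.05,0,0],[-0.09,0,0],[-0.13,0,0],[-0.16,0,0],[-0.16,0,0]], angular=[[0,0,0],[0,0,0],[0,0,0],[0,0,0],[0,0,0],[0,0,0]])

```text
time_s: 16.73
tool_pos: [0.5307, -0.3348, 0.2144]
tool_rot: [179.7, 58.3, 92.0]
force: [0.4, 0.1, -2.2]
grip_width: 0.0087
```

```bash
python3 - <<'E'
from h import *
from cell import telemetry
o=telemetry.get_obs(); snap("w13"); cam("scene","s13")
T=toolT(o)
w=np.load("w13.npz");g=cv2.cvtColor(w["pixels"],cv2.COLOR_RGB2GRAY); print(g[145:165,252:262:2].T)
f=np.load("s13.npz");pic=f["pixels"][:,:,::-1];a=np.linspace(0,2*np.pi,60)
P=np.c_[.034+.05*np.cos(a),.05*np.sin(a),-.0045*np.ones(60)]@T[:3,:3].T+T[:3,3]
uv=proj(f["intrinsics"],f["world_from_camera"],P); lo=(uv.min(0)-20).astype(int);hi=(uv.max(0)+40).astype(int)
big=cv2.resize(pic[lo[1]:hi[1],lo[0]:hi[0]],None,fx=5,fy=5,interpolation=cv2.INTER_CUBIC)
cv2.polylines(big,[((uv-lo+.5)*5).astype(np.int32)],True,(0,0,255),1)
cv2.imwrite("pics/s13o.png",big)
p,Rt=rackp(.204,-.027,.04);print(p);plan(p,Rt)
f=np.load("s10.npz")
E
```

```text
16.725 [ 0.5307 -0.3348  0.2144] [ 51.9647  33.5196 -15.105   70.6902 -15.741   97.5469 -49.1505] 0.008666266994324337
[[ 88  86  88  84  84  89  79 111 128 125 144 161 159 163 165 154 156 175
  172 175]
 [ 90  89  83  86  83  84  81 114 143 140 144 156 156 160 164 167 166 167
  170 175]
 [ 92  89  84  86  87  78  81 111 137 145 147 153 155 155 158 159 165 161
  170 167]
 [102  96 101  93  96  97  95 114 133 139 148 149 152 151 155 160 158 161
  164 162]
 [137 135 137 135 138 139 138 128 126 133 140 144 149 147 155 154 156 160
  156 162]]
[ 0.5057 -0.4782  0.1964]
off [-0.0636 -0.0304  0.1313] rot [0.013 0.174 0.01 ] dist rows 2.3844380171144715 0.9373077481047692
```

View pics/s13o.png

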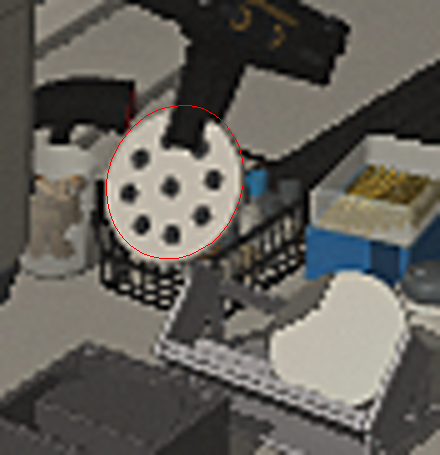

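```bash
python3 - <<'E'
from h import *
p,Rt=rackp(.194,-.029,.030,roll=9.5);print(p);plan(p,Rt)
E
```

```text
[ 0.5077 -0.4788  0.1822]
off [-0.052  -0.0284  0.1394] rot [ 0.178  0.175 -0.004] dist rows 2.4243519141037524 1.3358420517460667
```

Emit:
drive_tool(offset=[[-0.02,-0.01,0.04],[-0.04,-0.02,0.08],[-0.05,-0.028,0.12],[-0.052,-0.028,0.139],[-0.052,-0.028,0.139],[-0.052,-0.028,0.139]], angular=[[0.05,0.05,0],[0.1,0.1,0],[0.15,0.15,-0.004],[0.178,0.175,-0.004],[0.178,0.175,-0.004],[0.178,0.175,-0.004]])

```text
time_s: 17.58
tool_pos: [0.5088, -0.4766, 0.1822]
tool_rot: [-170.6, 47.9, 91.5]
force: [1.0, 0.1, -1.6]
grip_width: 0.0089
```

```bash
python3 - <<'E'
from h import *
from cell import telemetry
snap("w14"); 
p,Rt=rackp(.194,-.029,.030,roll=9.5);plan(p,Rt)
p,Rt=rackp(.096,-.029,.0197,roll=9.5);plan(p,Rt)
w=np.load("w14.npz");big=cv2.resize(w["pixels"][:,:,::-1],None,fx=1.5,fy=1.5)
for u,n,col in ((.014,0,(0,0,255)),(.06,0,(0,255,0)),(0,0,(255,0,0)),(.007,.034,(0,255,255)),(.067,.038,(255,0,255))):
    P=[rackp(u,y,n)[0] for y in(-.081,.081)]
    uv=((proj(w["intrinsics"],w["world_from_camera"],P)+.5)*1.5).astype(int)
    cv2.line(big,tuple(map(int,uv[0])),tuple(map(int,uv[1])),col,1)
cv2.imwrite("pics/w14o.png",big)
E
```

```text
17.575 [ 0.5088 -0.4766  0.1822] [ 57.175   54.0632 -11.1821  44.684  -18.5636 114.1933 -52.7425] 0.008890318350904126
off [-0.0008 -0.001   0.0025] rot [ 0.003 -0.001  0.001] dist rows 0.045386966856380204 0.016074270533322492
off [0.0972 0.0007 0.0128] rot [ 0.003 -0.001  0.001] dist rows 1.569151250029945 0.016074270533322492
```

View pics/w14o.png

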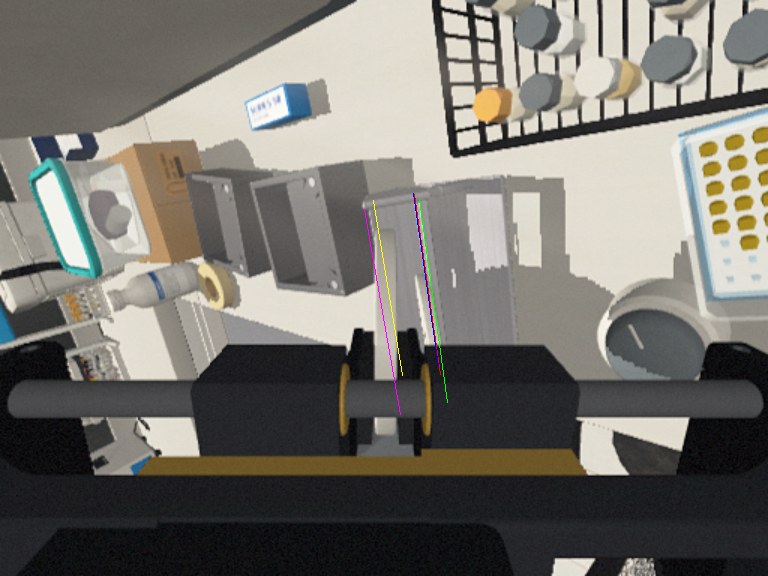

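Emit:
drive_tool(offset=[[0.03,0,0.003],[0.06,0.001,0.007],[0.085,0.001,0.01],[0.097,0.001,0.012],[0.097,0.001,0.012],[0.097,0.001,0.012]], angular=[[0,0,0],[0,0,0],[0,0,0],[0,0,0],[0,0,0],[0,0,0]])

```text
time_s: 18.38
tool_pos: [0.507, -0.4214, 0.1045]
tool_rot: [-170.8, 48.1, 91.4]
force: [0.6, 0.5, -0.8]
grip_width: 0.0088
```

```bash
python3 - <<'E'
from h import *
snap("w15"); cam("scene","s15",(250,100,350,200),6)
p,Rt=rackp(.096,-.029,.0197,roll=9.5);plan(p,Rt)
p,Rt=rackp(.084,-.029,.0157,roll=9.5);plan(p,Rt)
E
```

```text
18.375 [ 0.507  -0.4214  0.1045] [ 56.6805  50.2785 -11.7834  60.3867 -18.0531 102.0877 -50.0632] 0.008798921241333703
off [ 0.0017 -0.0006  0.0007] rot [ 0.003  0.001 -0.001] dist rows 0.03041180881487872 0.018490007761305924
off [0.0137 0.     0.0047] rot [ 0.003  0.001 -0.001] dist rows 0.23094383981093028 0.018490007761305924
```

View pics/s15.png

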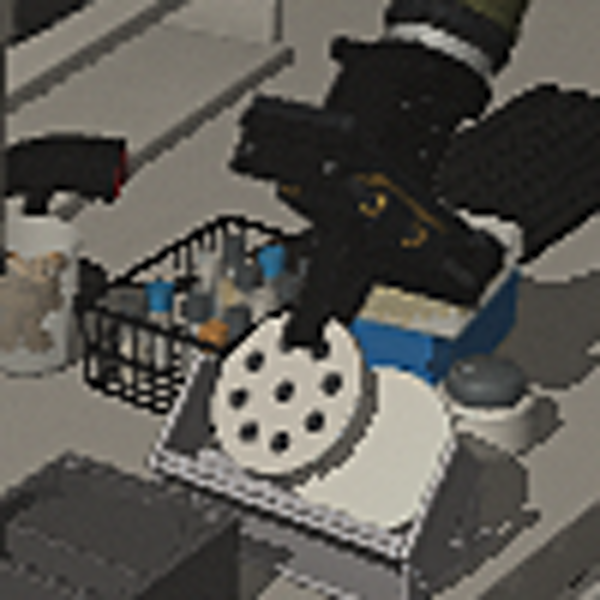

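View pics/w15.png

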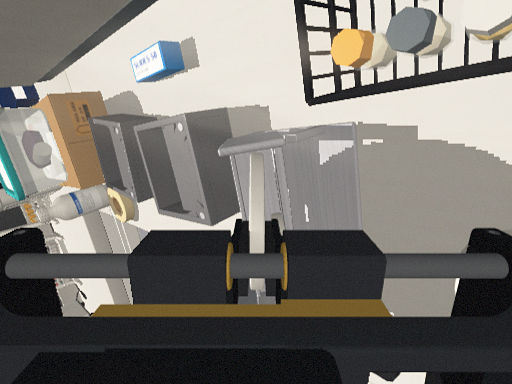

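Emit:
drive_tool(offset=[[0.005,0,0.002],[0.009,0,0.003],[0.012,0,0.004],[0.0135,0,0.004],[0.0135,0,0.004]], angular=[[0,0,0],[0,0,0],[0,0,0],[0,0,0],[0,0,0]])

```text
time_s: 19.1
tool_pos: [0.506, -0.4159, 0.0917]
tool_rot: [-170.7, 48.1, 91.4]
force: [-0.6, -2.2, -0.4]
grip_width: 0.0087
```

```bash
python3 - <<'E'
from h import *
snap("w16")
p,Rt=rackp(.084,-.029,.0127,roll=9.5);plan(p,Rt)
E
```

```text
19.1 [ 0.506  -0.4159  0.0917] [ 56.6486  50.2566 -11.8193  61.9596 -17.9605 100.5512 -49.6655] 0.008695862930710037
off [0.0006 0.0006 0.0035] rot [ 0.003  0.001 -0.001] dist rows 0.05790258678239133 0.019029694912949133
```

View pics/w16.png

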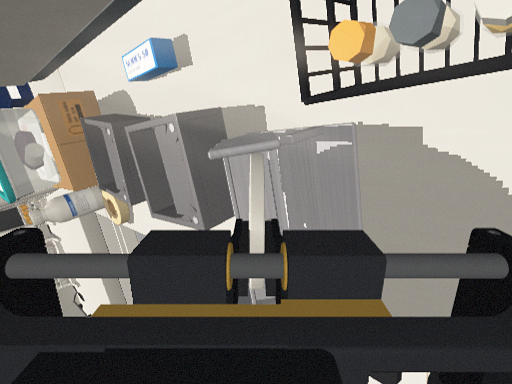

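Emit:
drive_tool(offset=[[0.001,0,0.001],[0.001,0,0.002],[0.001,0,0.003],[0.001,0,0.004],[0.001,0,0.004]], angular=[[0,0,0],[0,0,0],[0,0,0],[0,0,0],[0,0,0]])

```text
time_s: 19.77
tool_pos: [0.5062, -0.4173, 0.0902]
tool_rot: [-170.9, 48.0, 91.3]
force: [0.6, -1.5, 6.4]
grip_width: 0.0091
```

```bash
python3 - <<'E'
from h import *
snap("w17"); cam("scene","s17",(250,100,350,200),6)
from cell import telemetry; print(telemetry.get_obs()["force"])
p,Rt=rackp(.084,-.029,.0127,roll=9.5);plan(p,Rt)
E
```

```text
19.775 [ 0.5062 -0.4173  0.0902] [ 56.7112  50.5566 -11.804   61.6794 -17.9988 100.6413 -49.476 ] 0.009089981161540769
[-0.2799 -1.7555  6.5906]
off [0.0004 0.0002 0.0014] rot [ 0.005 -0.001 -0.002] dist rows 0.024208613786898085 0.02921250724607607
```

View pics/s17.png

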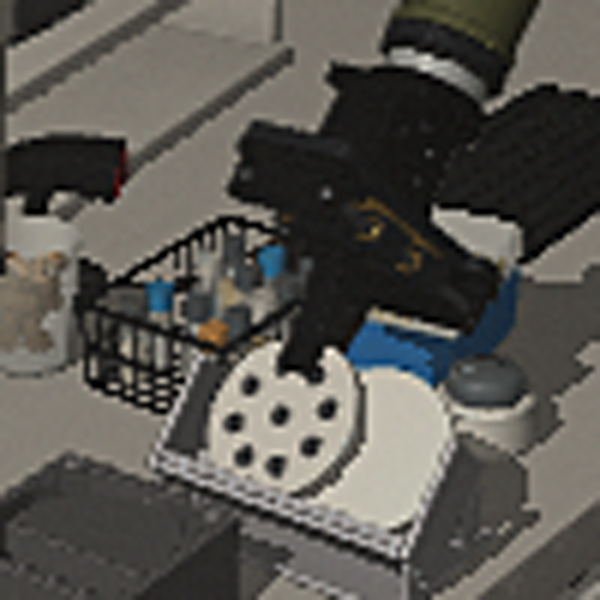

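Emit:
drive_tool(offset=[[-0.0005,0,0],[-0.0005,0,0],[-0.0005,0,0],[-0.0005,0,0]], angular=[[0,0,0],[0,0,0],[0,0,0],[0,0,0]], fingers=0.5)

```text
time_s: 20.38
tool_pos: [0.5061, -0.4176, 0.0903]
tool_rot: [-170.9, 48.0, 91.3]
force: [0.3, 1.2, 0.8]
grip_width: 0.0213
```

```bash
python3 - <<'E'
from h import *
snap("w18"); cam("scene","s18",(250,100,350,200),6)
E
```

```text
20.375 [ 0.5061 -0.4176  0.0903] [ 56.726   50.5842 -11.8229  61.6232 -17.9776 100.6888 -49.4912] 0.02132268187985652
```

View pics/s18.png

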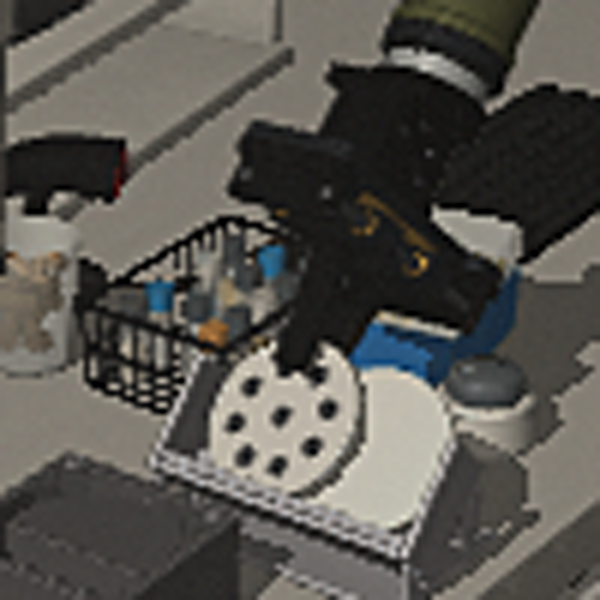

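View pics/w18.png

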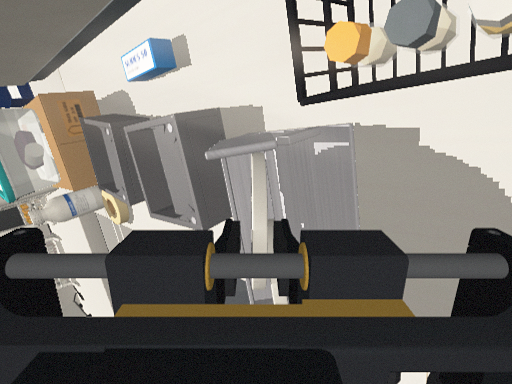

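Emit:
drive_tool(offset=[[0,0,0.003],[0,0,0.004],[-0.01,0,0.004],[-0.03,0,0.004],[-0.06,0,0.004],[-0.1,0,0.004],[-0.11,0,0.004],[-0.11,0,0.004]], angular=[[0,0,0],[0,0,0],[0,0,0],[0,0,0],[0,0,0],[0,0,0],[0,0,0],[0,0,0]])

```text
time_s: 21.48
tool_pos: [0.5072, -0.4954, 0.1703]
tool_rot: [-171.0, 48.1, 91.2]
force: [-1.0, 0.3, -0.2]
grip_width: 0.022
```

```bash
python3 - <<'E'
from h import *
snap("w19"); cam("scene","s19",(250,100,350,200),6); cam("top","t19",(190,140,390,250),4)
from cell import telemetry; print(telemetry.get_obs()["force"])
E
```

```text
21.475 [ 0.5072 -0.4954  0.1703] [ 57.6507  56.5789 -11.0268  41.4815 -18.0509 114.9399 -51.9136] 0.022016139980551186
[ 0.46    1.3642 -0.0249]
```

View pics/s19.png

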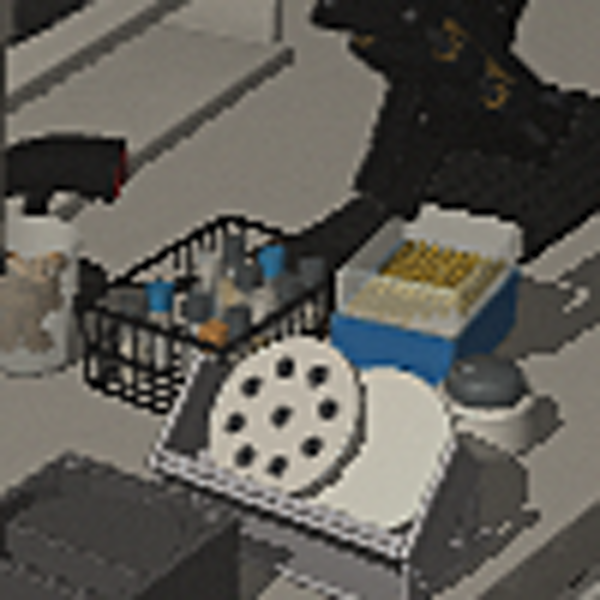

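View pics/w19.png

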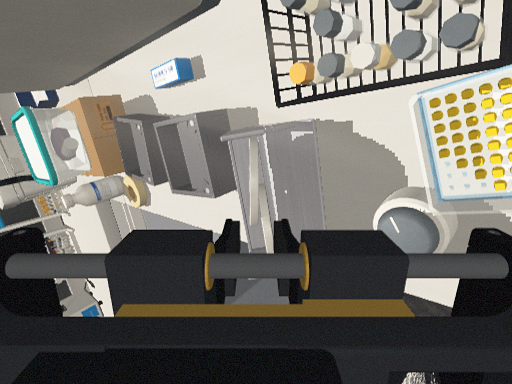

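View pics/t19.png

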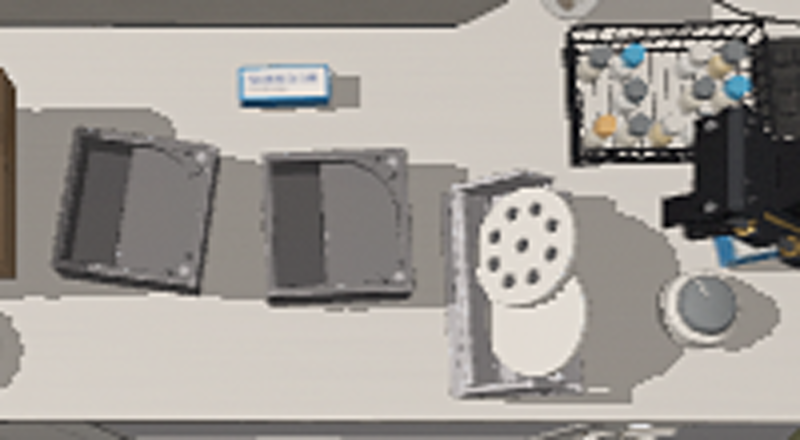

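```bash
python3 - <<'E'
from h import *
p,Rt=rackp(.084,-.029,.0127,th=70); plan([.48,-.47,.28],Rt)
E
```

```text
off [-0.0661 -0.041  -0.0871] rot [-0.159 -0.385  0.03 ] dist rows 1.8680019943797121 2.236582867189725
```

Emit:
drive_tool(offset=[[-0.02,-0.01,-0.025],[-0.045,-0.02,-0.06],[-0.066,-0.041,-0.087],[-0.066,-0.041,-0.087],[-0.066,-0.041,-0.087],[-0.066,-0.041,-0.087]], angular=[[-0.05,-0.13,0.01],[-0.1,-0.25,0.02],[-0.159,-0.385,0.03],[-0.159,-0.385,0.03],[-0.159,-0.385,0.03],[-0.159,-0.385,0.03]])

```text
time_s: 22.38
tool_pos: [0.4794, -0.4701, 0.2771]
tool_rot: [-179.5, 69.8, 91.9]
force: [-0.5, 0.3, -0.3]
grip_width: 0.0216
```

```bash
python3 - <<'E'
from h import *
cam("scene","s20",(250,100,350,200),6); cam("top","t20",(190,140,390,250),4)
for a,b in (("s19","s20"),("t19","t20"),("t20","top0"),("s20","scene0")):
    A=np.load(a+".npz")["pixels"].astype(int);B=np.load(b+".npz")["pixels"].astype(int)
    d=(np.abs(A-B).max(2)>40).astype(np.uint8); n,l,st,c=cv2.connectedComponentsWithStats(d)
    print(a,b,[tuple(s) for s in st[1:] if s[4]>25])
E
```

```text
s19 s20 [(np.int32(302), np.int32(0), np.int32(146), np.int32(200), np.int32(8124)), (np.int32(325), np.int32(16), np.int32(7), np.int32(10), np.int32(28)), (np.int32(302), np.int32(88), np.int32(45), np.int32(44), np.int32(765)), (np.int32(366), np.int32(134), np.int32(15), np.int32(28), np.int32(139)), (np.int32(393), np.int32(163), np.int32(12), np.int32(49), np.int32(67)), (np.int32(375), np.int32(171), np.int32(3), np.int32(37), np.int32(70)), (np.int32(357), np.int32(234), np.int32(3), np.int32(27), np.int32(28))]
t19 t20 [(np.int32(455), np.int32(124), np.int32(57), np.int32(37), np.int32(1175)), (np.int32(341), np.int32(157), np.int32(108), np.int32(146), np.int32(2630)), (np.int32(455), np.int32(156), np.int32(12), np.int32(7), np.int32(32)), (np.int32(348), np.int32(166), np.int32(38), np.int32(41), np.int32(605)), (np.int32(400), np.int32(167), np.int32(12), np.int32(29), np.int32(91)), (np.int32(446), np.int32(187), np.int32(66), np.int32(59), np.int32(1168)), (np.int32(412), np.int32(247), np.int32(40), np.int32(38), np.int32(252)), (np.int32(230), np.int32(303), np.int3
[... 1459 characters left out ...]
np.int32(117), np.int32(3772)), (np.int32(424), np.int32(100), np.int32(39), np.int32(101), np.int32(1581)), (np.int32(285), np.int32(156), np.int32(41), np.int32(33), np.int32(762)), (np.int32(363), np.int32(161), np.int32(30), np.int32(53), np.int32(247)), (np.int32(330), np.int32(177), np.int32(8), np.int32(7), np.int32(48)), (np.int32(250), np.int32(181), np.int32(30), np.int32(18), np.int32(339)), (np.int32(212), np.int32(200), np.int32(32), np.int32(21), np.int32(404)), (np.int32(358), np.int32(215), np.int32(8), np.int32(33), np.int32(76)), (np.int32(429), np.int32(221), np.int32(8), np.int32(40), np.int32(153)), (np.int32(362), np.int32(224), np.int32(7), np.int32(25), np.int32(81))]
```

View pics/s20.png

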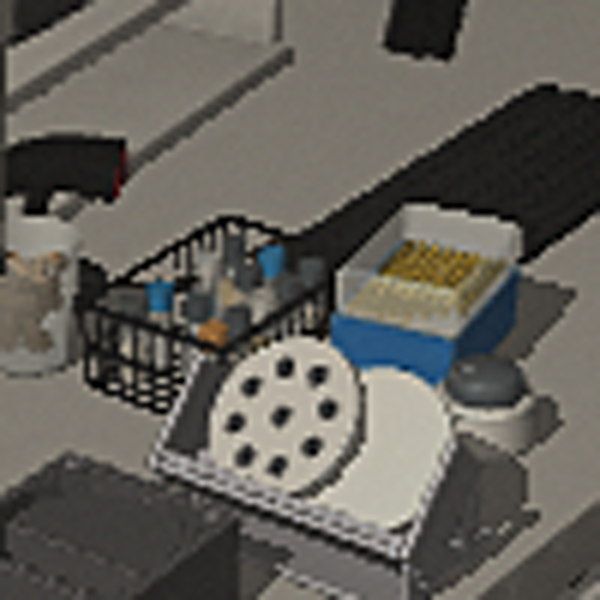

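View pics/t20.png

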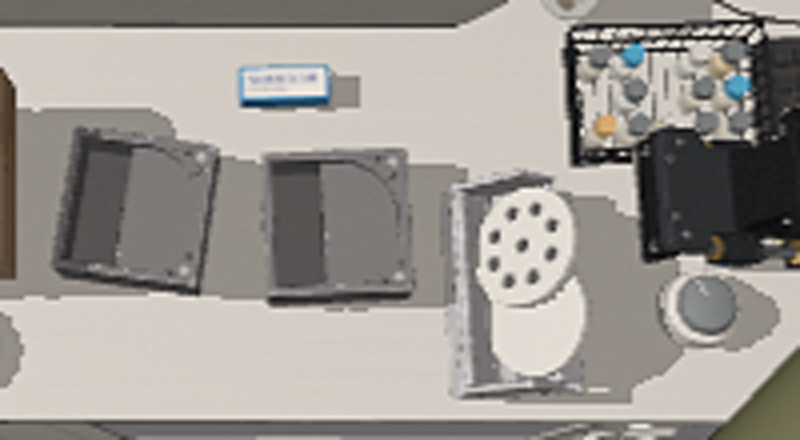

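```bash
python3 - <<'E'
from h import *
t=np.load("t20.npz");s=np.load("s20.npz")
p,e=tri(t,((521.5)/4+190-.5,(245.5)/4+140-.5),s,(281.5/6+250-.5,415.5/6+100-.5))
c0,xa,ya=RK; q=p[:2]-c0; X,Y=q@xa,q@ya; Z=p[2]
sn,cs=np.sin(np.radians(48)),np.cos(np.radians(48))
print(p,e,"u",-(X-.025)*cs+(Z-.018)*sn,"n",(X-.025)*sn+(Z-.018)*cs,"y",Y)
E
```

```text
[ 0.5052 -0.3903  0.0679] 0.0021449263580777225 u 0.049758506285941966 n 0.019269639830028037 y -0.028810258641567086
```

```bash
python3 -c "
from cell import sign_off
print(sign_off())"
```

```text
the job is handed in; nothing more can be done
None
```

Both plates now stand on the draining rack as an overlapping row, and the job is handed in. I tipped each plate up in its block. Then I leaned the plain plate flat on the slope at the end nearer the robot, set the holed plate at the far end partly over it, and let go of both.

**Last checks:**
- **Holed plate:** sighting its centre from two cameras put it 49.8 mm up the slope, which means its low edge stands on the ledge. It was 29 mm toward the far end.
- **Plate face:** the same sighting put the holed plate's face 19 mm off the slope where I expected about 17 mm. That 2 mm gap is within the camera calibration error.
- **Stillness:** neither plate moved between the last two pictures, which were about 1 s apart.
- **Plain plate:** I checked its lean by eye in the pictures, not by measuring it.
- **Other things:** the start and end pictures showed no change at the slides, bottle or tape. The timer fell inside the area where the arm showed in the top picture, but it stood in its place in the final views.
- **Forces and time:** wrist force readings after each move stayed under about 13 N, and the whole job took about 22.5 s.

No check failed.

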